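Load the pots and bolt down the steamer cover

TASK

Load the steamer: stand every knobbed porcelain pot upright in the divided steel steamer, one to a cell, then lift the cover by its handle and set it fully down on the rim. Now tighten its four wing screws clockwise, evenly and in cross order, always doing two diagonally opposite screws before the other two: a first round that brings each one from loose to about half of its turn, then a second round that brings each one fully home against its stop. Do not knock over the salt shaker or the egg cup that stand among the pots.

Things in the scene. Friction and masses are not known exactly. Their poses are not given: they have to be found in the camera images.
- vat: square steel steamer, fixed. Origin: centre of its underside, on the worktop; x, y along its sides. Walls 152 mm square outside, 144 inside, floor 8 mm up; a 200 mm square flange round the open top, its upper face (the rim) 98 mm up. Two crossed dividers (4 mm thick, tops 38 mm above the worktop) make 2 x 2 cells 70 mm square, centred at x, y = +-37 mm.
- cover_handle (a point): handle of the loose steamer cover (0.82 kg with screws): middle of the bar, x along it, z up. Bar 110 mm long, 14 wide, 14 high, held on 10 mm posts at x = +-48 mm. The cover's plate, 200 mm square and 6 mm thick, has its top face 44 mm below this point. Seated on the rim, this point is 148 mm above the worktop, over the steamer's middle.
- cover_plug (a point): centre of the underside of the cover's gasket plug, 60 mm below the handle point: black rubber, 136 mm square for its upper 3 mm, tapering to 122 mm at this face, 10 mm deep in all. It goes into the steamer's 144 mm square mouth any of four ways round. At the start the cover lies on the worktop on this plug. Axes as the handle's.
- screw0 (a joint): turn of wing screw 0, rad: 0 as loose as it goes, 2.4 fully home against its stop; tightens clockwise seen from above; a steady 0.06 N m of friction, stays where it is left. At 0 the wing lies along the cover's x axis, at q it points along the cover's x axis turned by -q about z. Captive in the cover, it does not rise or sink.
- screw0_grip (a point): wing screw 0, at the +x +y corner of the cover (84 mm from the handle point along each axis), diagonally opposite screw 2. The point is on its axis, 30 mm above the plate; the point turns with the screw, x along the wing. Upright steel wing 46 mm long, 10 mm thick, from 8 to 40 mm above the plate, on a hub 20 mm in diameter and 8 mm high.
- screw1 (a joint): turn of wing screw 1, rad: 0 as loose as it goes, 2.4 fully home against its stop; tightens clockwise seen from above; a steady 0.06 N m of friction, stays where it is left. At 0 the wing lies along the cover's x axis, at q it points along the cover's x axis turned by -q about z. Captive in the cover, it does not rise or sink.
- screw1_grip (a point): wing screw 1, at the -x +y corner of the cover (84 mm from the handle point along each axis), diagonally opposite screw 3. The point is on its axis, 30 mm above the plate; the point turns with the screw, x along the wing. Upright steel wing 46 mm long, 10 mm thick, from 8 to 40 mm above the plate, on a hub 20 mm in diameter and 8 mm high.
- screw2 (a joint): turn of wing screw 2, rad: 0 as loose as it goes, 2.4 fully home against its stop; tightens clockwise seen from above; a steady 0.06 N m of friction, stays where it is left. At 0 the wing lies along the cover's x axis, at q it points along the cover's x axis turned by -q about z. Captive in the cover, it does not rise or sink.
- screw2_grip (a point): wing screw 2, at the -x -y corner of the cover (84 mm from the handle point along each axis), diagonally opposite screw 0. The point is on its axis, 30 mm above the plate; the point turns with the screw, x along the wing. Upright steel wing 46 mm long, 10 mm thick, from 8 to 40 mm above the plate, on a hub 20 mm in diameter and 8 mm high.
- screw3 (a joint): turn of wing screw 3, rad: 0 as loose as it goes, 2.4 fully home against its stop; tightens clockwise seen from above; a steady 0.06 N m of friction, stays where it is left. At 0 the wing lies along the cover's x axis, at q it points along the cover's x axis turned by -q about z. Captive in the cover, it does not rise or sink.
- screw3_grip (a point): wing screw 3, at the +x -y corner of the cover (84 mm from the handle point along each axis), diagonally opposite screw 1. The point is on its axis, 30 mm above the plate; the point turns with the screw, x along the wing. Upright steel wing 46 mm long, 10 mm thick, from 8 to 40 mm above the plate, on a hub 20 mm in diameter and 8 mm high.
- pot0_center (a point): white porcelain pot with its lid and knob in one piece, 74 mm tall, about 0.16 kg; None if absent. The point is on its axis half-way up (37 mm above its underside); z up. Body 52 mm in diameter up to 38 mm, shoulder sloping in to 46 mm, then a straight knob 23 mm in diameter up to 74 mm. Standing in a cell, this point is 45 mm above the worktop.
- pot1_center (a point): white porcelain pot with its lid and knob in one piece, 74 mm tall, about 0.16 kg; None if absent. The point is on its axis half-way up (37 mm above its underside); z up. Body 52 mm in diameter up to 38 mm, shoulder sloping in to 46 mm, then a straight knob 23 mm in diameter up to 74 mm. Standing in a cell, this point is 45 mm above the worktop.
- pot2_center (a point): white porcelain pot with its lid and knob in one piece, 74 mm tall, about 0.16 kg; None if absent. The point is on its axis half-way up (37 mm above its underside); z up. Body 52 mm in diameter up to 38 mm, shoulder sloping in to 46 mm, then a straight knob 23 mm in diameter up to 74 mm. Standing in a cell, this point is 45 mm above the worktop.
- pot3_center (a point): white porcelain pot with its lid and knob in one piece, 74 mm tall, about 0.16 kg; None if absent. The point is on its axis half-way up (37 mm above its underside); z up. Body 52 mm in diameter up to 38 mm, shoulder sloping in to 46 mm, then a straight knob 23 mm in diameter up to 74 mm. Standing in a cell, this point is 45 mm above the worktop.
- shaker: bystander: wooden salt shaker 42 mm wide, 84 mm tall, standing among the pots. Origin: centre of its underside; z up.
- eggcup: bystander: steel egg cup 46 mm wide, 50 mm tall, standing among the pots. Origin: centre of its underside; z up.
Things that resemble listed ones, but are neither listed nor needed, are in the scene too. Leave any orange look-alike of the part that bears pot3_center alone. Leave any pink look-alike of the part that bears pot2_center alone.

How it is judged:
By the outcome, as a careful person would: the job done as asked, in the order asked, and still so for the second after the job is handed in, with the robot touching nothing.
Of pot0, pot1, pot2, pot3 only 2 to 4 are there at a start; the rules pass over those that are not, and their reading is None.
At some moment in a run one of pot0, pot1, pot2, pot3 may be knocked a few centimetres aside while the robot is not near it.
It also fails if it takes over 210 s, if anything falls off the work surface, if the arm or the gripper's body presses on something with over 40 N, if the wrist force passes 120 N, or if a joint passes its speed limit or range.

ROBOT

A 6-joint arm with a two-finger parallel gripper is mounted at the origin on the work surface. World frame = base frame: x ahead of the robot, y to its left, z up, the work surface at z = 0. Lengths are in mm, angles in rad, forces in N, time in s.
With the tool pointing down it reaches from about 300 to 850 mm from the base axis. Payload 4.2 kg.
Tool frame: the origin (TCP) lies on the front face of the gripper's body, between the roots of the fingers; the fingertips stand tip_extent ahead of it and the grasp point (between the pads) lies 60 mm ahead of it (tip_extent is the distance from the TCP to the fingertips, in mm); z points along the fingers, y is the line along which they close (so a half turn about z gives the same grasp; the last joint's range is limited). The gripper opens to 91 mm and grips with 3 to 60 N. Pads are 32 mm wide; open, the fingers measure 118 mm over their backs; the gripper's body (76 mm by 178 mm) begins 60 mm behind the grasp point.
Start: joints at [-1.2, 0.32, 1.565, -0, 1.257, -0.02], TCP at [219.036, -531.656, 292.276] pointing down, gripper open.
Joint ranges: [-3.11, 3.11], [-0.84, 2.01], [0.21, 2.61], [-1.34, 4.49], [0.05, 2.63], [-2.56, 2.56]. Speed limits (rad/s): [2.57, 2.57, 3.14, 3.14, 3.14, 3.14].

INTERFACE

Orientations are given as a rotation vector (axis times angle).
In Python, from plant import read_state, camera, camera_model, job_done, tip_extent gives the robot as it stands. The module is installed in compiled form; this text tells all that it offers.
- The arm moves only by the shell command python3 -m inch 'ROWS' [FORCE]. ROWS is JSON, a list of rows, each a list of 5 numbers: the finger opening in mm, from 0 to 91.2, then the shift along the tool's x, y, z in units of 0.25 m (1.0 is 0.25 m), then the turn about the tool's z in units of 60 degrees (1.0 is 60 degrees). In form: [[grip, dx, dy, dz, spin], ...]. A call has 1 to 10 rows; each row is the pose to reach, as a shift and turn from the pose commanded when the call began, along the tool's axes at that moment; what a row does not reach only later rows make up. A row lasts 1/12 s, in which the tool goes at most 41.7 mm and 7.16 degrees, less where a joint would pass 70% of its speed; a pose out of reach is approached as far as the arm can. A call with a number of a shift or a turn outside -1 to 1 is refused whole. A call with a gripper value outside its range is refused whole. The fingers move at their own pace and stop on an object; FORCE is the grip in N (left out, the last holds). Time passes only in rows, so rows that repeat a pose let the fingers close. It gives the time, the measured TCP pose, the force, the opening and the grip force at its end, in the units of the state.
- read_state(): the state, without advancing time (a new reading comes with each control period).
- camera(name): name is "side" or "top"; returns the picture (480x640x3 uint8, red, green, blue); there is no depth.
- camera_model(name): a dict with "intrinsics" (3x3 intrinsics, pixels), "world_to_cam" (4x4, takes a point from world to camera coordinates). Camera axes: x right, y down, z forward; pixel columns grow to the right and rows downward; lengths in mm; the calibration is good to about 2 mm. A picture is of the moment at which its call begins. camera_model takes no time and is no camera call.
- job_done(): hands the job in; it is judged then, once.
The state is a dict: "time_s": time; "joint_pos": joint angles; "joint_velocities": joint speeds; "effort": joint torques, N m; "position": TCP position; "tool_rot": TCP orientation; "wrist_force": force on the tool from outside, world axes, zero at the start; "torque": the same for the moment, N m; "grip_width": finger opening in mm; "finger_force": force on a finger pad.
Only numpy, scipy, OpenCV 4.12 (cv2) and the standard library are available. Lean on these libraries where they do the work, as an engineer would, in place of code of your own. Each camera call takes 0.05 s, during which the arm holds its last target. There are 200 camera calls.

## Working session

There is one attempt and no reset: what is moved stays moved. The work goes in short steps, Python scripts to look and compute and a shell command to move; the robot and the scene stay as the last step left them, time stands still between calls to the robot, and variables do not carry over. Pictures are saved under pics/ and viewed, at most 14 in all, crops included, and the job is handed in when it is done.

```bash
mkdir -p pics
cat > h.py <<'E'
import numpy as np, cv2
from plant import *
from scipy.spatial.transform import Rotation as R
def snap(n,f=None):
    im=camera(n); 
    if f: cv2.imwrite('pics/'+f,im[:,:,::-1])
    return im
def ray(n,u,v,z):
    m=camera_model(n);K=np.array(m['intrinsics']);T=np.array(m['world_to_cam'])
    d=T[:3,:3].T@np.linalg.inv(K)@[u,v,1];c=-T[:3,:3].T@T[:3,3]
    return (c+d*(z-c[2])/d[2])
def proj(n,p):
    m=camera_model(n);K=np.array(m['intrinsics']);T=np.array(m['world_to_cam'])
    q=K@(T[:3,:3]@np.array(p,float)+T[:3,3]);return q[:2]/q[2]
def togo(p,yaw=None):
    "world grasp target TCP p -> units in tool axes; yaw=desired world angle of tool y (closing) axis"
    s=read_state();r=R.from_rotvec(s['tool_rot']).as_matrix()
    d=r.T@(np.array(p)-s['position'])/250
    sp=0
    if yaw is not None:
        a=np.arctan2(r[1,1],r[0,1]);e=yaw-a;e=(e+np.pi/2)%np.pi-np.pi/2
        sp=-e/np.radians(60)
    return np.round(d,4),round(sp,4)
E
python3 - <<'E'
from h import *
for n in ('top','side'):
    snap(n,n+'0.png');m=camera_model(n);print(m)
s=read_state();print(s,tip_extent, R.from_rotvec(s['tool_rot']).as_matrix().round(3))
E
```

```text
{'intrinsics': array([[438.218573  ,   0.        , 312.42622148],
       [  0.        , 438.218573  , 239.78963619],
       [  0.        ,   0.        ,   1.        ]]), 'world_to_cam': array([[-2.24591744e-02, -9.99747696e-01,  3.60321398e-04,
         2.54535147e+01],
       [-9.87429125e-01,  2.21260329e-02, -1.56506106e-01,
         4.98025646e+02],
       [ 1.56458646e-01, -3.87078977e-03, -9.87676925e-01,
         7.66852524e+02],
       [ 0.00000000e+00,  0.00000000e+00,  0.00000000e+00,
         1.00000000e+00]])}
{'intrinsics': array([[482.2906711 ,   0.        , 327.90037367],
       [  0.        , 482.2906711 , 241.29259431],
       [  0.        ,   0.        ,   1.        ]]), 'world_to_cam': array([[-9.92665567e-01, -1.20877952e-01,  1.89534489e-03,
         4.92142303e+02],
       [-7.52471401e-02,  6.05516755e-01, -7.92267207e-01,
         9.71015211e+01],
       [ 9.46199745e-02, -7.86598996e-01, -6.10171353e-01,
         1.03134764e+03],
       [ 0.00000000e+00,  0.00000000e+00,  0.00000000e+00,
         1.00000000e+00]])}
{'time_s': 0.1, 'joint_pos': array([-1.20003009e+00,  3.20235316e-01,  1.56555119e+00, -5.74887246e-06,
        1.25740999e+00, -1.99943867e-02]), 'joint_velocities': array([ 0.00028926, -0.00153878, -0.00237673,  0.00051086,  0.00041573,
       -0.00079628]), 'effort': array([-5.80706546e-04, -4.13332880e+01, -2.32509112e+01,  7.28117418e-02,
        4.21568099e-02, -3.97767246e-05]), 'position': array([ 218.89601728, -531.34875013,  291.50230882]), 'tool_rot': array([-3.08027159e+00, -6.09603941e-01,  4.47821209e-04]), 'wrist_force': array([-0.60908966, -0.93739986,  0.03503909]), 'torque': array([0.00442499, 0.01229252, 0.01112605]), 'finger_force': 0.0, 'grip_width': 91.14568775692183} 78.3 [[ 0.925  0.381 -0.001]
 [ 0.381 -0.925  0.001]
 [ 0.    -0.002 -1.   ]]
```

View pics/top0.png

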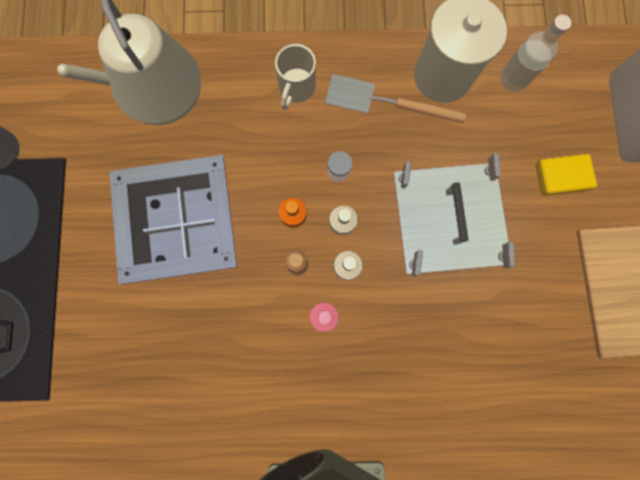

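View pics/side0.png

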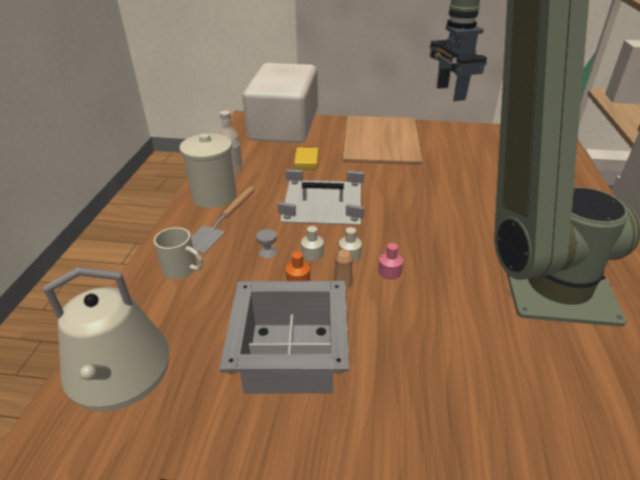

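Top view: two white knobbed pots at (343,218) and (348,264). The orange (292,210) and pink (324,317) ones are look-alikes to leave alone. The shaker is at (297,262), the egg cup at (340,163), the steamer around (172,220) and the cover around (455,217). The side view agrees. Next I'll measure and confirm the pots in an enlarged crop.

Run:
```python
from h import *
t=snap('top');s=snap('side')
c=np.vstack([cv2.resize(t[140:340,260:390],None,fx=2.9,fy=2.9,interpolation=cv2.INTER_CUBIC)])
d=cv2.resize(s[210:300,240:420],(416,208),interpolation=cv2.INTER_CUBIC)
o=np.zeros((c.shape[0],c.shape[1]+416,3),np.uint8);o[:,:c.shape[1]]=c;o[:208,c.shape[1]:]=d
cv2.imwrite('pics/crop1.png',o[:,:,::-1]);print(o.shape)
def comps(im,mask,amin):
    n,l,st,ce=cv2.connectedComponentsWithStats(mask.astype(np.uint8));
    return [(st[i].tolist(),ce[i].round(1).tolist()) for i in range(1,n) if st[i][4]>amin]
h=cv2.cvtColor(t,cv2.COLOR_RGB2HSV)
print('pots',comps(t,(h[...,1]<70)&(h[...,2]>150)&(np.indices(h.shape[:2])[1]>320)&(np.indices(h.shape[:2])[1]<375)&(np.indices(h.shape[:2])[0]>190)&(np.indices(h.shape[:2])[0]<290),20))
print('knobs',comps(t,(h[...,1]<70)&(h[...,2]>225)&(np.indices(h.shape[:2])[1]>320)&(np.indices(h.shape[:2])[1]<375)&(np.indices(h.shape[:2])[0]>190)&(np.indices(h.shape[:2])[0]<290),8))
# vat: outer flange quad, cover plate quad, handle
sub=(h[...,1]<90)
def quad(x0,x1,y0,y1,m):
    M=np.zeros(m.shape,np.uint8);M[y0:y1,x0:x1]=m[y0:y1,x0:x1]
    cs,_=cv2.findContours(M,cv2.RETR_EXTERNAL,cv2.CHAIN_APPROX_NONE);k=max(cs,key=cv2.contourArea)
    return k
k=quad(95,250,140,300,sub);b=cv2.minAreaRect(k);hull=cv2.convexHull(k);q=cv2.approxPolyN(hull,4).reshape(4,2);print('vat',b,q.tolist())
print([ray('top',*p,98).round(1).tolist() for p in q])
k=quad(385,530,140,290,sub&(h[...,2]>150));hull=cv2.convexHull(k);q=cv2.approxPolyN(hull,4).reshape(4,2);print('cover',q.tolist())
print([ray('top',*p,16).round(1).tolist() for p in q])
dk=quad(435,480,170,260,h[...,2]<80);print('handle',cv2.minAreaRect(dk),cv2.boundingRect(dk))
```

```text
(580, 793, 3)
pots [([330, 206, 27, 27, 547], [343.0, 219.0]), ([334, 251, 28, 29, 599], [347.4, 265.0])]
knobs [([340, 211, 10, 9, 44], [343.9, 215.2]), ([345, 258, 10, 10, 69], [349.0, 262.8])]
vat ((170.31442260742188, 219.3580780029297), (115.11458587646484, 121.1941146850586), 82.40535736083984) [[237, 267], [117, 285], [109, 171], [223, 154]]
[[445.5, 142.8, 98.0], [419.8, 343.7, 98.0], [618.7, 367.0, 98.0], [645.3, 168.2, 98.0]]
cover [[513, 264], [406, 274], [393, 170], [496, 162]]
[[447.7, -361.1, 16.0], [433.5, -159.3, 16.0], [635.8, -145.3, 16.0], [647.5, -346.8, 16.0]]
handle ((458.8634338378906, 212.2969512939453), (57.40932083129883, 7.891677379608154), 81.52884674072266) (452, 184, 15, 58)
```

View pics/crop1.png

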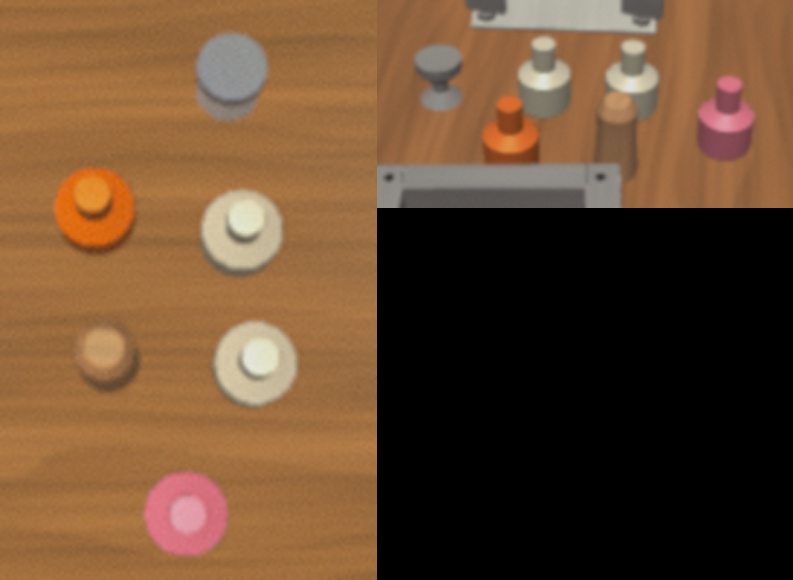

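The crop shows knob tops at about (344.8,215) and (350,263) in full-image pixels. Both pots are white porcelain with knobs, so they fit, and no other white ones are present (two pots).

```bash
cat >> h.py <<'E'
def pots():
    t=camera('top');h=cv2.cvtColor(t,cv2.COLOR_RGB2HSV);I=np.indices(h.shape[:2])
    m=((h[...,1]<70)&(h[...,2]>150)&(I[1]>245)&(I[1]<390)&(I[0]>125)&(I[0]<400)).astype(np.uint8)
    n,l,st,ce=cv2.connectedComponentsWithStats(m);out=[]
    for i in range(1,n):
        if st[i][4]<300 or st[i][4]>900: continue
        k=((l==i)&(h[...,2]>222)).astype(np.uint8);k[int(ce[i][1])+9:]=0
        u,v=np.argwhere(k)[:,::-1].mean(0)
        out.append((ce[i].round(1).tolist(),(round(u,1),round(v,1)),ray('top',u,v,74).round(1).tolist(),ray('top',*ce[i],36).round(1).tolist()))
    return out
E
python3 - <<'E'
from h import *
P=pots()
for p in P: print(p)
for p in P: print(togo(np.r_[p[2][:2],226],np.pi/2),togo(np.r_[p[2][:2],126]))
for u,v in ((344.8,214.8),(350,262.8)): print(ray('top',u,v,74).round(1))
print(ray('top',458.9,212.3,67))
c=np.array([532.3,255.4]);a=np.radians(7.2);M=np.array([[np.cos(a),-np.sin(a)],[np.sin(a),np.cos(a)]])
for x in (37,-37):
  for y in (37,-37): print(x,y,c+M@[x,y])
E
```

```text
([343.0, 219.0], (np.float64(344.5), np.float64(214.5)), [537.2, -43.6, 74.0], [536.9, -43.4, 36.0])
([347.4, 265.0], (np.float64(349.4), np.float64(262.5)), [451.4, -49.2, 74.0], [450.9, -48.7, 36.0])
(array([ 1.9203, -1.3193,  0.2645]), np.float64(0.3732)) (array([ 1.9203, -1.319 ,  0.6645]), 0)
(array([ 1.5944, -1.4294,  0.2646]), np.float64(0.3732)) (array([ 1.5944, -1.429 ,  0.6646]), 0)
[536.6 -44.   74. ]
[450.9 -50.2  74. ]
[ 538.08267101 -249.33274829   67.        ]
37 37 [564.37091431 296.74557359]
37 -37 [573.64557359 223.32908569]
-37 37 [490.95442641 287.47091431]
-37 -37 [500.22908569 214.05442641]
```

```bash
python3 -m inch '[[60,0.8,-0.72,0,0.373],[60,0.8,-0.72,0,0.373],[60,0.8,-0.72,0,0.373],[60,0.8,-0.72,0,0.373],[60,0.8,-0.72,0,0.373],[60,0.8,-0.72,0,0.373],[60,0.8,-0.72,0,0.373],[60,0.8,-0.72,0,0.373],[60,0.8,-0.72,0,0.373]]'
python3 - <<'E'
from h import *
print(togo([451.2,-49.5,226],np.pi/2))
E
```

```text
time_s: 1.0
position: [335.7, -288.4, 292.4]
tool_rot: [3.141, 0.005, 0.0]
wrist_force: [-0.1, -0.3, 0.1]
grip_width: 60.1
finger_force: 0.0
(array([ 0.4648, -0.9543,  0.265 ]), np.float64(0.0028))
```

```bash
python3 -m inch '[[50,0.465,-0.954,0.2,0],[50,0.465,-0.954,0.2,0],[50,0.465,-0.954,0.2,0],[50,0.465,-0.954,0.2,0],[50,0.465,-0.954,0.2,0],[50,0.465,-0.954,0.2,0],[50,0.465,-0.954,0.2,0],[50,0.465,-0.954,0.2,0],[50,0.465,-0.954,0.2,0]]'
python3 - <<'E'
from h import *
print(togo([451.2,-49.5,126],np.pi/2)); print(pots())
E
```

```text
time_s: 1.75
position: [452.0, -51.1, 241.8]
tool_rot: [3.141, 0.002, -0.002]
wrist_force: [0.4, 0.3, 0.7]
grip_width: 49.8
finger_force: 0.0
(array([-0.0027, -0.0067,  0.4633]), np.float64(0.0012))
[([371.2, 193.5], (np.float64(nan), np.float64(nan)), [nan, nan, nan], [584.5, -98.0, 36.0])]h.py:31: RuntimeWarning: Mean of empty slice.
  u,v=np.argwhere(k)[:,::-1].mean(0)
  ret = um.true_divide(
```

```bash
python3 -m inch '[[45,0,-0.006,0.1,0],[45,0,-0.006,0.2,0],[45,0,-0.006,0.3,0],[45,0,-0.006,0.38,0],[45,0,-0.006,0.44,0],[45,0,-0.006,0.463,0],[45,0,-0.006,0.463,0]]'; python3 -m inch '[[0,0,0,0,0],[0,0,0,0,0],[0,0,0,0,0],[0,0,0,0,0],[0,0,0,0,0],[0,0,0,0,0],[0,0,0,0,0],[0,0,0,0,0]]' 20;  python3 -m inch '[[0,0,0,-0.05,0],[0,0,0,-0.15,0],[0,0,0,-0.3,0],[0,0,0,-0.45,0],[0,0,0,-0.6,0],[0,0,0,-0.7,0],[0,0,0,-0.7,0],[0,0,0,-0.7,0]]'
python3 - <<'E'
from h import *
snap('side','s1.png');print(togo([573.6,223.3,300],np.pi/2+.1257))
E
```

```text
time_s: 2.38
position: [450.8, -50.5, 125.7]
tool_rot: [3.142, -0.004, -0.004]
wrist_force: [-0.9, -0.4, 0.2]
grip_width: 44.9
finger_force: 0.0
time_s: 3.05
position: [452.2, -49.1, 127.4]
tool_rot: [3.141, 0.001, 0.003]
wrist_force: [-0.5, 0.3, 6.0]
grip_width: 22.8
finger_force: 20.0
time_s: 3.72
position: [451.7, -48.9, 302.3]
tool_rot: [3.141, 0.001, 0.004]
wrist_force: [-0.8, 0.4, -3.1]
grip_width: 22.7
finger_force: 20.0
(array([ 0.4914, -1.0884,  0.002 ]), np.float64(-0.1196))
```

View pics/s1.png

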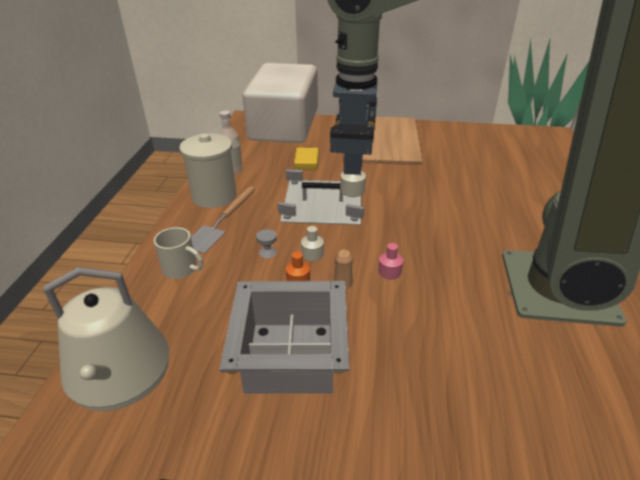

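The side view shows the pot held upright at (352,183), with pot A still standing at (312,243). I'll carry the held one to the far-right cell.

```bash
python3 -m inch '[[0,0.05,-0.1,0,-0.02],[0,0.11,-0.24,0,-0.05],[0,0.18,-0.4,0,-0.08],[0,0.25,-0.55,0,-0.12],[0,0.32,-0.7,0,-0.12],[0,0.39,-0.85,0,-0.12],[0,0.45,-0.98,0,-0.12],[0,0.491,-1,0,-0.12],[0,0.491,-1,0,-0.12]]';python3 -m inch '[[0,0,-0.088,0,0],[0,0,-0.088,0,0],[0,0,-0.088,0,0]]';  python3 - <<'E'
from h import *
print(togo([573.6,223.3,135],np.pi/2+.1257)); t=snap('top'); cv2.imwrite('pics/c2.png',cv2.resize(t[120:300,80:360],None,fx=2.5,fy=2.5)[:,:,::-1])
E
```

```text
time_s: 4.52
position: [575.0, 203.3, 297.5]
tool_rot: [3.134, 0.203, -0.007]
wrist_force: [-0.0, -0.7, -1.9]
grip_width: 22.3
finger_force: 20.0
time_s: 4.77
position: [570.4, 222.3, 299.5]
tool_rot: [3.133, 0.198, -0.006]
wrist_force: [0.1, -0.8, -0.7]
grip_width: 22.7
finger_force: 20.0
(array([ 0.016 , -0.0037,  0.6579]), np.float64(0.0008))
```

View pics/c2.png

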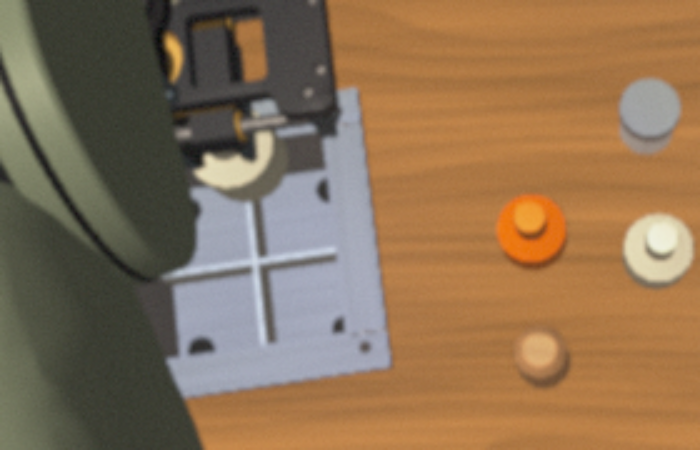

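Pot is over the far-right cell (dividers at (255,265) in the crop), with the look-alikes and pot A undisturbed. Now lowering it.

```bash
python3 -m inch '[[0,0.008,0,0.12,0],[0,0.008,0,0.26,0],[0,0.008,0,0.4,0],[0,0.008,0,0.5,0],[0,0.008,0,0.58,0],[0,0.008,0,0.62,0],[0,0.008,0,0.64,0],[0,0.008,0,0.65,0],[0,0.008,0,0.65,0]]'
python3 - <<'E'
from h import *
print(togo([573.6,223.3,135],np.pi/2+.1257),read_state()['wrist_force'])
E
```

```text
time_s: 5.57
position: [573.9, 222.8, 139.6]
tool_rot: [-3.135, -0.197, -0.002]
wrist_force: [-0.5, 0.6, -2.2]
grip_width: 22.5
finger_force: 20.0
(array([-0.0011, -0.0023,  0.0184]), np.float64(-0.0003)) [-0.52792946  0.64903061 -2.15792385]
```

```bash
python3 -m inch '[[0,0,0,0.008,0],[0,0,0,0.015,0],[0,0,0,0.02,0],[0,0,0,0.02,0]]';python3 -m inch '[[36,0,0,0,0],[36,0,0,0,0],[36,0,0,0,0],[36,0,0,0,0]]'; python3 -m inch '[[36,0,0,-0.1,0],[36,0,0,-0.25,0],[36,0,0,-0.4,0],[36,0,0,-0.55,0],[36,0,0,-0.65,0],[36,0,0,-0.65,0]]'; python3 -m inch '[[45,-0.1,1,0,0.12],[45,-0.1,1,0,0.12],[45,-0.1,1,0,0.12],[45,-0.1,1,0,0.12],[45,-0.1,1,0,0.12],[45,-0.1,1,0,0.12],[45,-0.1,1,0,0.12],[45,-0.1,1,0,0.12]]'
python3 - <<'E'
from h import *
print(pots(),togo([537,-43.8,126],np.pi/2)); t=snap('top'); cv2.imwrite('pics/c3.png',t[100:400,80:460][:,:,::-1])
E
```

```text
time_s: 5.9
position: [574.0, 223.3, 135.4]
tool_rot: [-3.135, -0.198, -0.003]
wrist_force: [-0.5, 0.2, 4.3]
grip_width: 22.6
finger_force: 20.0
time_s: 6.23
position: [573.5, 223.1, 133.9]
tool_rot: [3.135, 0.198, 0.0]
wrist_force: [0.1, 0.1, -0.9]
grip_width: 36.0
finger_force: 0.0
time_s: 6.73
position: [575.6, 223.9, 303.3]
tool_rot: [-3.132, -0.197, -0.019]
wrist_force: [0.9, 0.4, 0.6]
grip_width: 35.9
finger_force: 0.0
time_s: 7.4
position: [579.8, -30.2, 295.6]
tool_rot: [-3.141, 0.006, 0.002]
wrist_force: [0.2, 0.6, 0.8]
grip_width: 44.8
finger_force: 0.0
[([277.2, 169.7], (np.float64(nan), np.float64(nan)), [nan, nan, nan], [635.0, 78.0, 36.0]), ([293.1, 170.0], (np.float64(nan), np.float64(nan)), [nan, nan, nan], [633.7, 47.9, 36.0])] (array([-0.1704,  0.0616,  0.679 ]), np.float64(-0.0018))h.py:31: RuntimeWarning: Mean of empty slice.
  u,v=np.argwhere(k)[:,::-1].mean(0)
  ret = um.true_divide(
```

View pics/c3.png

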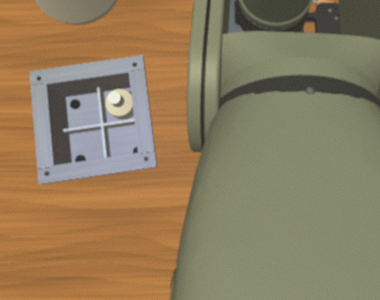

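The first pot stands in its cell (crop (118,100)). The arm hides pot A from the top camera, so I'll check it with the side camera.

```bash
cat >> h.py <<'E'
def sidepot(im):
    h=cv2.cvtColor(im,cv2.COLOR_RGB2HSV);m=((h[...,1]<70)&(h[...,2]>110)).astype(np.uint8);m[:222]=0;m[278:]=0;m[:,:280]=0;m[:,400:]=0
    n,l,st,ce=cv2.connectedComponentsWithStats(m);return [(st[i].tolist(),ce[i].round(1).tolist()) for i in range(1,n) if st[i][4]>80]
E
python3 - <<'E'
from h import *
print(sidepot(cv2.imread('pics/side0.png')[:,:,::-1]),sidepot(snap('side')),proj('side',[537,-43.8,74]))
E
```

```text
[([292, 222, 69, 3, 116], [333.1, 222.5]), ([301, 226, 22, 35, 530], [311.6, 244.4]), ([339, 228, 23, 33, 409], [350.8, 242.8])] [([292, 222, 69, 3, 116], [333.1, 222.5]), ([301, 226, 23, 35, 517], [311.4, 244.3])] [311.927952   228.48401122]
```

```bash
python3 -m inch '[[45,-0.171,0.058,0.05,0],[45,-0.171,0.058,0.1,0],[45,-0.171,0.058,0.2,0],[45,-0.171,0.058,0.32,0],[45,-0.171,0.058,0.4,0],[45,-0.171,0.058,0.4,0]]'
python3 - <<'E'
from h import *
print(togo([537,-43.8,126],np.pi/2),sidepot(snap('side')))
E
```

```text
time_s: 8.05
position: [534.8, -40.7, 192.4]
tool_rot: [-3.14, -0.004, 0.014]
wrist_force: [-0.6, 0.3, -0.5]
grip_width: 45.2
finger_force: 0.0
(array([0.0112, 0.0129, 0.2656]), np.float64(0.0026)) [([319, 222, 42, 3, 89], [341.6, 222.6]), ([301, 226, 22, 35, 518], [311.4, 244.3])]
```

```bash
python3 -m inch '[[45,0.009,0.01,0.08,0],[45,0.009,0.01,0.16,0],[45,0.009,0.01,0.22,0],[45,0.009,0.01,0.255,0],[45,0.009,0.01,0.265,0],[45,0.009,0.01,0.265,0]]'; python3 -m inch '[[0,0,0,0,0],[0,0,0,0,0],[0,0,0,0,0],[0,0,0,0,0],[0,0,0,0,0],[0,0,0,0,0],[0,0,0,0,0]]' 20;  python3 -m inch '[[0,0,0,-0.05,0],[0,0,0,-0.15,0],[0,0,0,-0.3,0],[0,0,0,-0.45,0],[0,0,0,-0.6,0],[0,0,0,-0.7,0],[0,0,0,-0.7,0],[0,0,0,-0.7,0]]'
python3 - <<'E'
from h import *
print(togo([491,287.5,300],np.pi/2+.1257),sidepot(snap('side')))
E
```

```text
time_s: 8.6
position: [540.2, -44.6, 130.8]
tool_rot: [3.141, 0.002, 0.002]
wrist_force: [0.2, -0.8, 0.3]
grip_width: 44.9
finger_force: 0.0
time_s: 9.18
position: [540.1, -45.0, 130.9]
tool_rot: [-3.142, -0.0, -0.002]
wrist_force: [0.8, 0.9, 4.2]
grip_width: 22.4
finger_force: 19.9
time_s: 9.85
position: [539.6, -45.2, 305.9]
tool_rot: [3.141, 0.0, 0.003]
wrist_force: [0.8, -0.1, -2.1]
grip_width: 22.7
finger_force: 19.9
(array([-0.1944, -1.331 ,  0.0225]), np.float64(-0.1199)) [([292, 222, 69, 3, 116], [333.1, 222.5])]
```

```bash
python3 -m inch '[[0,-0.02,-0.1,0,-0.02],[0,-0.05,-0.24,0,-0.05],[0,-0.08,-0.4,0,-0.08],[0,-0.11,-0.55,0,-0.12],[0,-0.13,-0.7,0,-0.12],[0,-0.16,-0.85,0,-0.12],[0,-0.18,-1,0,-0.12],[0,-0.182,-1,0,-0.12],[0,-0.182,-1,0,-0.12]]';python3 -m inch '[[0,0.04,-0.15,0,0],[0,0.04,-0.3,0,0],[0,0.04,-0.32,0,0],[0,0.04,-0.32,0,0],[0,0.04,-0.32,0,0]]';  python3 - <<'E'
from h import *
print(togo([494,287.5,139],np.pi/2+.1257))
E
```

```text
time_s: 10.65
position: [492.7, 206.1, 302.5]
tool_rot: [3.133, 0.203, -0.008]
wrist_force: [-0.8, -0.1, -1.4]
grip_width: 22.7
finger_force: 19.9
time_s: 11.07
position: [493.8, 284.1, 303.8]
tool_rot: [3.133, 0.197, -0.004]
wrist_force: [-0.8, 0.1, -0.6]
grip_width: 22.4
finger_force: 19.9
(array([ 0.0043, -0.0152,  0.659 ]), np.float64(-0.0002))
```

```bash
python3 -m inch '[[0,0.002,-0.012,0.12,0],[0,0.002,-0.012,0.26,0],[0,0.002,-0.012,0.4,0],[0,0.002,-0.012,0.5,0],[0,0.002,-0.012,0.58,0],[0,0.002,-0.012,0.62,0],[0,0.002,-0.012,0.64,0],[0,0.002,-0.012,0.645,0],[0,0.002,-0.012,0.645,0]]';python3 -m inch '[[0,0,0,0.005,0],[0,0,0,0.01,0],[0,0,0,0.015,0],[0,0,0,0.015,0]]'
```

```text
time_s: 11.82
position: [494.7, 288.2, 144.8]
tool_rot: [-3.135, -0.196, -0.002]
wrist_force: [-0.4, 0.4, -1.5]
grip_width: 22.7
finger_force: 19.9
time_s: 12.15
position: [494.1, 288.6, 140.6]
tool_rot: [-3.135, -0.198, -0.001]
wrist_force: [0.3, -0.3, -1.1]
grip_width: 22.2
finger_force: 19.9
```

```bash
python3 -m inch '[[0,0,0,0.004,0],[0,0,0,0.008,0],[0,0,0,0.008,0]]';python3 -m inch '[[36,0,0,0,0],[36,0,0,0,0],[36,0,0,0,0],[36,0,0,0,0]]'; python3 -m inch '[[36,0,0,-0.1,0],[36,0,0,-0.25,0],[36,0,0,-0.4,0],[36,0,0,-0.55,0],[36,0,0,-0.65,0],[36,0,0,-0.65,0]]'; python3 -m inch '[[60,0,1,0,0.12],[60,0,1,0,0.12],[60,0,1,0,0.12],[60,0,1,0,0.12],[60,0,1,0,0.12],[60,0,1,0,0.12],[60,0,1,0,0.12],[60,0,1,0,0.12]]';  python3 -m inch '[[60,0,1,0,0],[60,0,1,0,0],[60,0,1,0,0],[60,0,1,0,0],[60,0,1,0,0],[60,0,1,0,0],[60,0,1,0,0],[60,0,1,0,0]]'
python3 - <<'E'
from h import *
t=snap('top'); cv2.imwrite('pics/c4.png',cv2.resize(t[130:330,80:340],None,fx=2.5,fy=2.5)[:,:,::-1])
print(togo([539,-251,220],np.pi/2+np.radians(4.1)))
E
```

```text
time_s: 12.4
position: [494.3, 288.9, 138.9]
tool_rot: [-3.135, -0.198, -0.002]
wrist_force: [-1.1, 0.2, 4.1]
grip_width: 22.6
finger_force: 19.9
time_s: 12.73
position: [494.0, 288.5, 138.1]
tool_rot: [3.135, 0.198, -0.0]
wrist_force: [0.2, 0.3, -0.8]
grip_width: 36.2
finger_force: 0.0
time_s: 13.23
position: [496.1, 289.6, 307.2]
tool_rot: [-3.13, -0.197, -0.018]
wrist_force: [0.5, 0.0, 1.1]
grip_width: 35.9
finger_force: 0.0
time_s: 13.9
position: [525.3, 38.6, 299.9]
tool_rot: [-3.141, 0.007, 0.002]
wrist_force: [0.7, 0.3, 0.2]
grip_width: 59.9
finger_force: 0.0
time_s: 14.57
position: [525.7, -209.8, 299.8]
tool_rot: [-3.14, 0.003, 0.002]
wrist_force: [-0.1, 0.8, 0.1]
grip_width: 59.8
finger_force: 0.0
(array([0.0537, 0.1706, 0.3197]), np.float64(-0.0682))
```

View pics/c4.png

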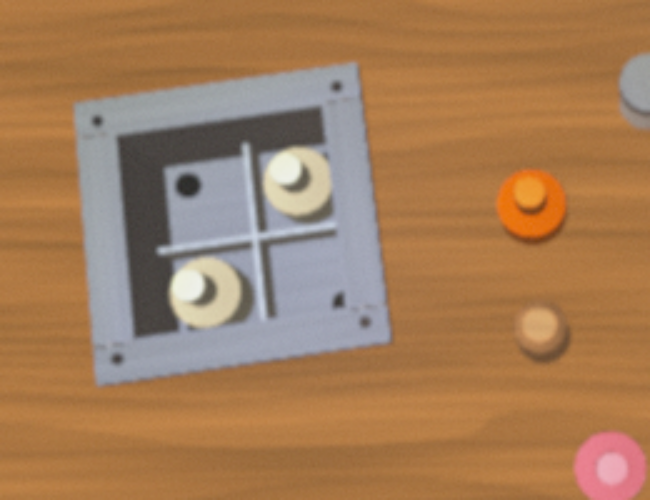

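Both pots stand upright in diagonal cells (crop (298,178) and (205,290)). Next I'll refine the cover pose from the first top picture.

Run:
```python
from h import *
t=cv2.imread('pics/top0.png');cv2.imwrite('pics/c5.png',cv2.resize(t[148:284,386:526],None,fx=4,fy=4,interpolation=cv2.INTER_CUBIC))
```

```text
(no output)
```

View pics/c5.png

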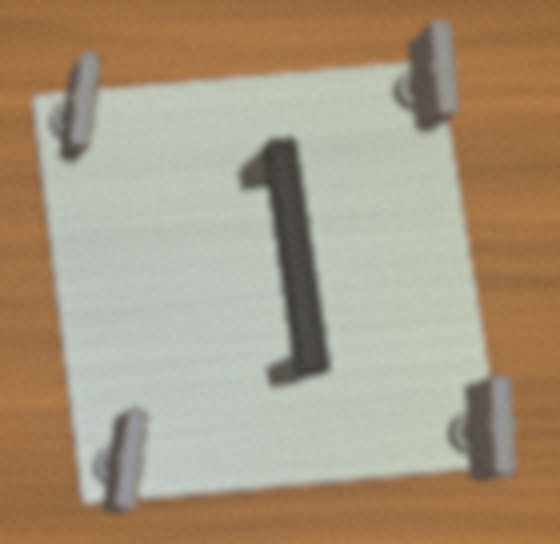

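The crop shows the handle bar's top face with corners (267,140), (295,137), (328,370), (300,375). The plate corners are near (33,97), (446,62), (503,467), (83,502). The left wings are already turned slightly clockwise relative to the bar.

Run:
```python
from h import *
f=lambda u,v,z:ray('top',386+u/4-.4,148+v/4-.4,z)[:2]
b=[f(*p,67) for p in ((267,140),(295,137),(328,370),(300,375))];b=np.array(b);print(b.round(1),b.mean(0))
p=np.array([f(*p,16) for p in ((33,97),(446,62),(503,467),(83,502))]);print(p.round(1),p.mean(0))
e=(p[0]-p[3])+(p[1]-p[2]);print(np.degrees(np.arctan2(e[1],e[0])))
e=(b[0]+b[1]-b[2]-b[3])/2;print(np.degrees(np.arctan2(e[1],e[0])),np.hypot(*e))
print(togo([539.5,-251.5,220],np.pi/2+np.radians(4.5)))
```

```text
[[ 593.3 -241.6]
 [ 594.5 -254.4]
 [ 487.3 -261. ]
 [ 485.4 -248.4]] [ 540.12533665 -251.33918231]
[[ 632.1 -146.8]
 [ 645.3 -348.7]
 [ 447.1 -358. ]
 [ 435.1 -160.1]] [ 539.90100841 -253.39630345]
3.2587829824317414
3.581898238293968 107.74469346683627
(array([0.0557, 0.1726, 0.3197]), np.float64(-0.0749))
```

```bash
python3 -m inch '[[60,0.057,0.172,0.1,-0.06],[60,0.057,0.172,0.2,-0.06],[60,0.057,0.172,0.3,-0.06],[60,0.057,0.172,0.4,-0.06],[60,0.057,0.172,0.4,-0.06],[60,0.057,0.172,0.4,-0.06]]'
python3 - <<'E'
from h import *
print(togo([540,-252,119],np.pi/2+np.radians(3.6)))
E
```

```text
time_s: 15.12
position: [539.8, -250.1, 199.9]
tool_rot: [-3.138, -0.103, 0.004]
wrist_force: [-0.1, 0.3, 0.8]
grip_width: 60.1
finger_force: 0.0
(array([0.0012, 0.0083, 0.3237]), np.float64(0.0027))
```

```bash
python3 -m inch '[[50,0,0.004,0.1,0],[50,0,0.004,0.19,0],[50,0,0.004,0.26,0],[50,0,0.004,0.3,0],[50,0,0.004,0.32,0],[50,0,0.004,0.32,0]]'; python3 -m inch '[[0,0,0,0,0],[0,0,0,0,0],[0,0,0,0,0],[0,0,0,0,0],[0,0,0,0,0],[0,0,0,0,0],[0,0,0,0,0],[0,0,0,0,0],[0,0,0,0,0]]' 45; python3 -m inch '[[0,0,0,-0.01,0],[0,0,0,-0.03,0],[0,0,0,-0.08,0],[0,0,0,-0.15,0],[0,0,0,-0.25,0],[0,0,0,-0.35,0],[0,0,0,-0.45,0],[0,0,0,-0.5,0],[0,0,0,-0.5,0],[0,0,0,-0.5,0]]';python3 -m inch '[[0,0,0,-0.1,0],[0,0,0,-0.2,0],[0,0,0,-0.28,0],[0,0,0,-0.28,0],[0,0,0,-0.28,0]]'
python3 - <<'E'
from h import *
print(togo([532.3,255.4,320],np.pi/2+np.radians(7.2)))
E
```

```text
time_s: 15.62
position: [540.4, -253.0, 121.3]
tool_rot: [3.14, 0.1, 0.001]
wrist_force: [-0.5, 0.3, 0.2]
grip_width: 50.0
finger_force: 0.0
time_s: 16.37
position: [539.9, -253.3, 121.1]
tool_rot: [-3.14, -0.099, -0.0]
wrist_force: [0.6, 2.8, 3.4]
grip_width: 13.6
finger_force: 45.0
time_s: 17.2
position: [539.3, -253.4, 245.0]
tool_rot: [-3.14, -0.099, 0.002]
wrist_force: [-0.8, 0.3, -8.7]
grip_width: 13.7
finger_force: 45.0
time_s: 17.62
position: [539.5, -253.4, 314.2]
tool_rot: [-3.139, -0.099, 0.003]
wrist_force: [-0.4, 0.5, -8.4]
grip_width: 14.0
finger_force: 45.0
(array([ 0.0994, -2.0328, -0.0218]), np.float64(-0.0599))
```

```bash
python3 -m inch '[[0,0.002,-0.05,0,0],[0,0.007,-0.15,0,0],[0,0.015,-0.29,0,0],[0,0.02,-0.43,0,0],[0,0.03,-0.57,0,0],[0,0.035,-0.71,0,0],[0,0.042,-0.85,0,0],[0,0.05,-0.95,0,0],[0,0.05,-1,0,0]]'; python3 -m inch '[[0,0.008,-0.15,0,-0.01],[0,0.015,-0.29,0,-0.02],[0,0.02,-0.43,0,-0.04],[0,0.03,-0.57,0,-0.05],[0,0.035,-0.7,0,-0.06],[0,0.042,-0.82,0,-0.06],[0,0.05,-0.92,0,-0.06],[0,0.05,-0.98,0,-0.06],[0,0.05,-1,0,-0.06],[0,0.05,-1,0,-0.06]]';  python3 -m inch '[[0,0,0,0,0],[0,0,0,0,0],[0,0,0,0,0],[0,0,0,0,0]]'
python3 - <<'E'
from h import *
print(togo([532.3,255.4,209],np.pi/2+np.radians(7.2)))
E
```

```text
time_s: 18.37
position: [534.9, 0.7, 312.8]
tool_rot: [-3.137, -0.103, 0.009]
wrist_force: [0.5, 0.5, -8.6]
grip_width: 13.8
finger_force: 45.0
time_s: 19.2
position: [532.6, 247.5, 314.1]
tool_rot: [3.133, 0.2, -0.005]
wrist_force: [0.0, -0.7, -8.4]
grip_width: 13.8
finger_force: 45.0
time_s: 19.53
position: [533.4, 245.9, 315.9]
tool_rot: [3.135, 0.195, 0.0]
wrist_force: [0.6, -0.1, -7.7]
grip_width: 13.3
finger_force: 45.0
(array([ 3.000e-04, -3.820e-02,  4.274e-01]), np.float64(-0.0013))
```

```bash
python3 -m inch '[[0,0,-0.02,0.03,0],[0,0,-0.038,0.1,0],[0,0,-0.038,0.18,0],[0,0,-0.038,0.26,0],[0,0,-0.038,0.29,0],[0,0,-0.038,0.29,0],[0,0,-0.038,0.29,0]]'
python3 - <<'E'
from h import *
P=np.array([read_state()['position'] for _ in range(3)]);print(P)
print(togo([532.3,255.4,209],np.pi/2+np.radians(7.2)))
t=snap('top');s=snap('side')
o=np.zeros((450,800,3),np.uint8);o[:,:400]=cv2.resize(t[120:300,90:250],(400,450));o[:,400:]=cv2.resize(s[220:400,210:370],(400,450))
cv2.imwrite('pics/c6.png',o[:,:,::-1])
E
```

```text
time_s: 20.12
position: [532.3, 256.6, 243.3]
tool_rot: [-3.135, -0.197, -0.0]
wrist_force: [0.0, 0.1, -7.7]
grip_width: 13.2
finger_force: 45.0
[[532.31220912 256.62547528 243.3373945 ]
 [532.31220912 256.62547528 243.3373945 ]
 [532.31220912 256.62547528 243.3373945 ]]
(array([-0.0007,  0.0049,  0.1373]), np.float64(-0.0001))
```

View pics/c6.png

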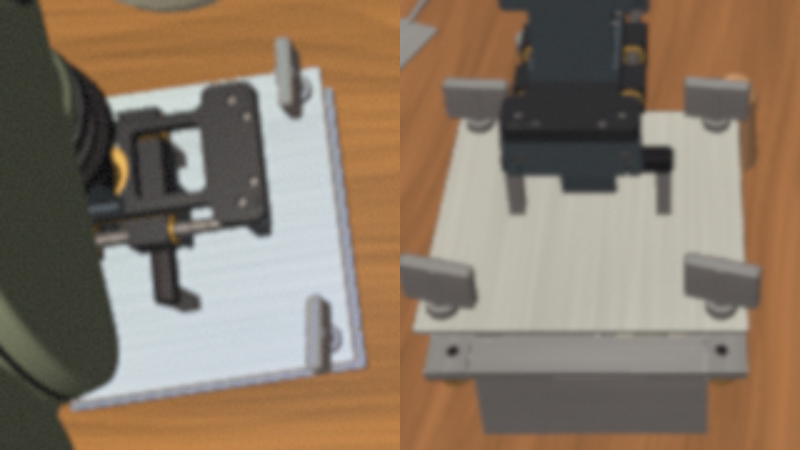

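Run:
```python
from h import *
for u,v in ((320,68),(354,360)): print(ray('top',90+u/2.5-.3,120+v/2.5-.3,138))
a=np.radians(7.2);M=np.array([[np.cos(a),-np.sin(a)],[np.sin(a),np.cos(a)]])
print(M@[100,-100]+[532.3,255.4],M@[-100,-100]+[532.3,255.4])
for u,v in ((413,331),(748,331)): print(ray('side',210+(u-400)/2.5-.3,220+v/2.5-.3,132))
print(M@[100,100]+[532.3,255.4])
```

```text
[643.1002478  169.01253326 138.        ]
[447.06727989 145.07691436 138.        ]
[644.04479349 168.72185322] [445.62185322 143.65520651]
[622.40497819 364.12835923 132.        ]
[422.94029369 339.52346903 132.        ]
[618.97814678 367.14479349]
```

The cover lines up with the steamer to within about 2 mm, so I'll lower it gently.

```bash
python3 -m inch '[[0,0,0.003,0.02,0],[0,0,0.003,0.04,0],[0,0,0.003,0.06,0],[0,0,0.003,0.08,0],[0,0,0.003,0.095,0],[0,0,0.003,0.105,0],[0,0,0.003,0.11,0],[0,0,0.003,0.11,0]]'; python3 -m inch '[[0,0,0,0.008,0],[0,0,0,0.014,0],[0,0,0,0.02,0],[0,0,0,0.024,0],[0,0,0,0.024,0]]'
```

```text
time_s: 20.88
position: [532.1, 255.7, 215.3]
tool_rot: [3.135, 0.198, -0.001]
wrist_force: [-0.3, 0.7, -8.3]
grip_width: 13.9
finger_force: 45.0
time_s: 21.3
position: [532.2, 255.8, 209.6]
tool_rot: [3.135, 0.197, 0.0]
wrist_force: [0.1, -1.3, -7.4]
grip_width: 13.5
finger_force: 45.0
```

```bash
python3 -m inch '[[0,0,0,0.004,0],[0,0,0,0.008,0],[0,0,0,0.008,0],[0,0,0,0.008,0]]'; python3 -m inch '[[0,0,0,0.003,0],[0,0,0,0.003,0],[0,0,0,0.003,0]]'
```

```text
time_s: 21.63
position: [532.3, 255.8, 209.1]
tool_rot: [-3.135, -0.198, -0.002]
wrist_force: [-3.7, -2.2, 4.1]
grip_width: 13.5
finger_force: 45.0
time_s: 21.88
position: [532.2, 255.8, 209.1]
tool_rot: [-3.135, -0.198, -0.003]
wrist_force: [-4.6, -2.8, 7.9]
grip_width: 13.5
finger_force: 45.0
```

```bash
python3 -m inch '[[45,0,0,0,0],[45,0,0,0,0],[45,0,0,0,0],[45,0,0,0,0]]' 20; python3 -m inch '[[45,0,0,-0.1,0],[45,0,0,-0.22,0],[45,0,0,-0.35,0],[45,0,0,-0.45,0],[45,0,0,-0.45,0]]'; python3 -m inch '[[36,0,1,0,0],[36,0,1,0,0],[36,0,1,0,0],[36,0,1,0,0],[36,0,1,0,0],[36,0,1,0,0],[36,0,1,0,0],[36,0,1,0,0]]'
python3 - <<'E'
from h import *
t=snap('top','t7.png');cv2.imwrite('pics/c7.png',cv2.resize(t[140:300,90:250],None,fx=3.7,fy=3.7,interpolation=cv2.INTER_CUBIC)[:,:,::-1])
snap('side','s7.png')
E
```

```text
time_s: 22.22
position: [532.5, 256.0, 207.0]
tool_rot: [-3.135, -0.198, -0.002]
wrist_force: [0.8, 0.1, -0.4]
grip_width: 37.5
finger_force: 0.0
time_s: 22.63
position: [534.3, 256.8, 325.5]
tool_rot: [-3.131, -0.197, -0.018]
wrist_force: [0.2, 1.1, 0.2]
grip_width: 44.9
finger_force: 0.0
time_s: 23.3
position: [563.7, 5.8, 318.7]
tool_rot: [-3.136, -0.191, 0.001]
wrist_force: [0.1, -0.0, -0.6]
grip_width: 35.6
finger_force: 0.0
```

View pics/c7.png

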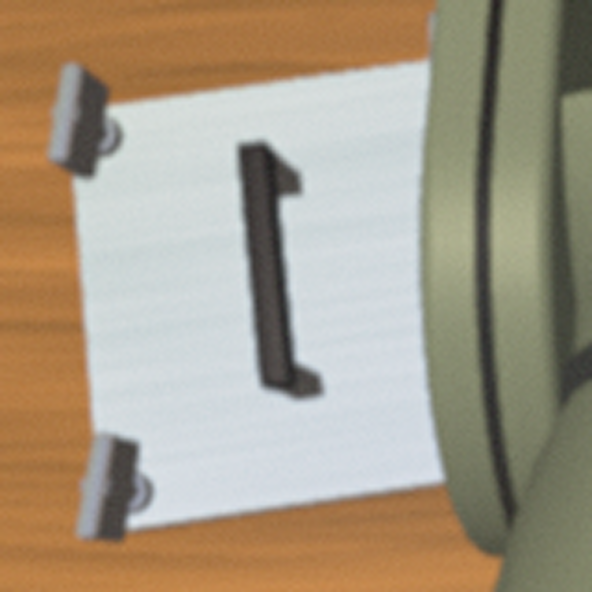

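The cover is seated: the plate covers the flange squarely, with the bar at (265,265) and the left wings at (78,118) and (108,487). The arm hides the right wings, so I'll back off and measure the wing angles numerically.

```bash
python3 -m inch '[[36,0,0.9,-0.1,0.12],[36,0,0.9,-0.1,0.12],[36,0,0.9,-0.1,0.12],[36,0,0.9,-0.1,0.12],[36,0,0.9,-0.1,0.12],[36,0,0.9,-0.1,0.12],[36,0,0.9,-0.1,0.12],[36,0,0.9,-0.1,0.12]]'
cat >> h.py <<'E'
A=np.radians(7.2);M=np.array([[np.cos(A),-np.sin(A)],[np.sin(A),np.cos(A)]]);C=np.array([532.3,255.6])
S=[C+M@p for p in ((84,84),(-84,84),(-84,-84),(84,-84))]
E
python3 - <<'E'
from h import *
t=snap('top','t8.png');s=snap('side','s8.png')
cells=[]
for n,im in (('top',t),('side',s)):
    row=[]
    for p in S:
        u,v=proj(n,[*p,134]).astype(int);c=cv2.resize(im[v-22:v+22,u-22:u+22],(200,200),interpolation=cv2.INTER_CUBIC);row.append(c);print(n,u,v)
    cells.append(np.hstack(row))
cv2.imwrite('pics/c8.png',np.vstack(cells)[:,:,::-1])
E
```

```text
time_s: 24.07
position: [592.3, -214.4, 343.9]
tool_rot: [-3.14, -0.001, 0.001]
wrist_force: [-0.4, 1.5, 0.1]
grip_width: 36.3
finger_force: 0.0
top 109 171
top 117 271
top 221 256
top 209 157
side 228 344
side 339 344
side 337 271
side 243 271
```

View pics/c8.png

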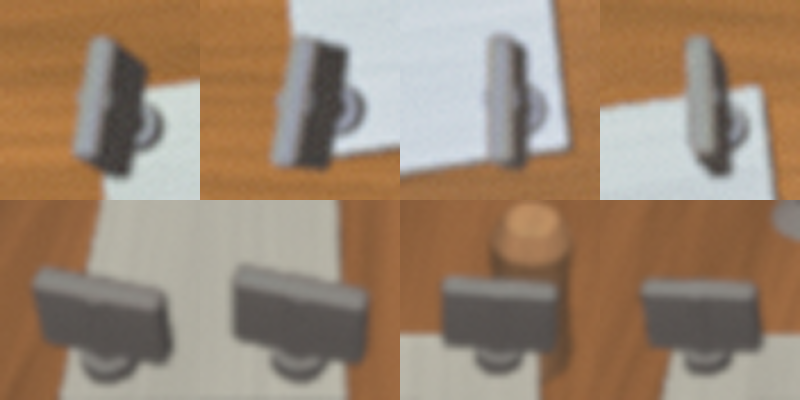

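The wing crops show the top faces clearly. In local crop pixels the ends are S0 (103,38)-(86,158), S1 (105,38)-(86,164), S2 (100,36)-(100,163), S3 (99,37)-(101,153).

Run:
```python
from h import *
E=[((103,38),(86,158)),((105,38),(86,164)),((100,36),(100,163)),((99,37),(101,153))]
for i,(a,b) in enumerate(E):
    u,v=proj('top',[*S[i],134]).astype(int)
    f=lambda q:ray('top',u-22+q[0]/4.545-.4,v-22+q[1]/4.545-.4,144)[:2]
    p,q=f(a),f(b);d=p-q
    ang=np.degrees(np.arctan2(d[1],d[0]));print(i,((p+q)/2).round(1),S[i].round(1),'len',np.hypot(*d).round(1),'yaw',ang.round(1),'q',np.radians(7.2-ang).round(2))
s=[(35,276,162,296),(235,275,367,297),(444,283,557,288),(643,287,757,290)]
for i,(a,b,c,d) in enumerate(s):
    u,v=proj('side',[*S[i],134]).astype(int)
    f=lambda x,y:ray('side',u-22+(x-200*i)/4.545-.4,v-22+(y-200)/4.545-.4,144)[:2]
    p,q=f(a,b),f(c,d);e=p-q;print(i,((p+q)/2).round(1),np.hypot(*e).round(1),np.degrees(np.arctan2(e[1],e[0])).round(1))
print(togo([*S[0],250],np.pi/2))
```

```text
0 [605.  347.9] [605.1 349.5] len 45.0 yaw -4.9 q 0.21
1 [439.3 326.5] [438.4 328.4] len 44.0 yaw -5.9 q 0.23
2 [460. 161.] [459.5 161.7] len 44.7 yaw 0.6 q 0.12
3 [626.4 182.5] [626.2 182.8] len 44.0 yaw 1.8 q 0.09
0 [606.1 349.9] 44.3 -4.1
1 [439.5 329.3] 44.5 -5.2
2 [460.5 162.2] 44.4 3.2
3 [626.4 184.5] 44.9 4.8
(array([ 0.0587, -2.25  ,  0.3791]), np.float64(0.0025))
```

Run:
```python
from h import *
s=read_state();print(s['joint_pos'].round(3))
def tri(a,b):
    Ps=[];
    for n in('top','side'):
        m=camera_model(n);Ps.append(np.array(m['intrinsics'])@np.array(m['world_to_cam'])[:3])
    X=cv2.triangulatePoints(Ps[0],Ps[1],np.array(a,float),np.array(b,float)).ravel();return (X[:3]/X[3]).round()
print('knob',tri((126,35),(91,300)),'spout',tri((65,71),(88,372)),'handle',tri((107,2),(85,272)))
print('base',ray('side',125,400,0).round(),ray('side',55,375,0).round(),ray('side',167,370,0).round(),ray('top',200,85,30).round(),ray('top',160,122,10).round())
```

```text
[-3.640e-01  3.830e-01  1.340e+00  1.000e-03  1.421e+00  1.204e+00]
knob [831. 317. 169.] spout [784. 430. 143.] handle [829. 317. 235.]
base [793. 378.   0.] [938. 345.   0.] [746. 310.   0.] [814. 229.  30.] [747. 312.  10.]
```

```bash
cat >> h.py <<'E'
W=[np.array(p) for p in ((605.3,349),(439.1,328.4),(460,161.7),(626.3,183))]
def go(i,z,yaw):
    "tool-x yaw deg (mod 360 nearest)"
    s=read_state();r=R.from_rotvec(s['tool_rot']).as_matrix();a=np.degrees(np.arctan2(r[1,0],r[0,0]))
    d=r.T@(np.array([*W[i],z])-s['position'])/250;e=(yaw-a+180)%360-180
    print('S%d'%i,'shift',d.round(3),'spin',round(-e/60,3),'yaw',a.round(1),'q',np.radians((7.2-a)%180).round(3),'F',s['wrist_force'].round(1),'T',s['torque'].round(2),'q6',s['joint_pos'][5].round(2),'w',round(s['grip_width'],1),'t',s['time_s'])
E
python3 -m inch '[[36,0.02,-0.95,0,-1],[36,0.02,-0.95,0,-1],[36,0.02,-0.95,0,-1],[36,0.02,-0.95,0,-1],[36,0.02,-0.95,0,-1],[36,0.02,-0.95,0,-1],[36,0.02,-0.95,0,-1],[36,0.02,-0.95,0,-1],[36,0.02,-0.95,0,-1],[36,0.02,-0.95,0,-1]]'; python3 -m inch '[[36,0,0,0,-1],[36,0,0,0,-1],[36,0,0,0,-1],[36,0,0,0,-1],[36,0,0,0,-1],[36,0,0,0,-1],[36,0,0,0,-1],[36,0,0,0,-1],[36,0,0,0,-1]]'; python3 -m inch '[[36,0,0,0,-0.92],[36,0,0,0,-0.92],[36,0,0,0,-0.92],[36,0,0,0,-0.92],[36,0,0,0,-0.92],[36,0,0,0,-0.92],[36,0,0,0,-0.92],[36,0,0,0,-0.92],[36,0,0,0,-0.92]]'; python3 -c "
from h import *
go(0,250,175.5)"
```

```text
time_s: 25.0
position: [595.9, 24.6, 344.6]
tool_rot: [-2.717, -1.577, 0.0]
wrist_force: [-0.4, -0.1, -0.0]
grip_width: 36.0
finger_force: 0.0
time_s: 25.75
position: [596.1, 23.4, 344.6]
tool_rot: [-1.564, -2.724, -0.0]
wrist_force: [0.6, -0.9, 0.6]
grip_width: 35.6
finger_force: 0.0
time_s: 26.5
position: [596.2, 23.3, 344.6]
tool_rot: [-0.129, -3.139, -0.0]
wrist_force: [-0.9, 0.2, -0.5]
grip_width: 36.0
finger_force: 0.0
S0 shift [0.07  1.301 0.379] spin -0.003 yaw 175.3 q 0.208 F [-0.9  0.2 -0.5] T [ 0.13 -0.13 -0.07] q6 -1.47 w 36.0 t 26.5
```

```bash
python3 -m inch '[[36,0.07,0.98,0.2,0],[36,0.07,0.98,0.2,0],[36,0.07,0.98,0.2,0],[36,0.07,0.98,0.2,0],[36,0.07,0.98,0.2,0],[36,0.07,0.98,0.2,0],[36,0.07,0.98,0.2,0],[36,0.07,0.98,0.2,0]]'; python3 -m inch '[[36,0,0.32,0.18,0],[36,0,0.32,0.18,0],[36,0,0.32,0.18,0],[36,0,0.32,0.18,0],[36,0,0.32,0.18,0]]'; python3 -c "
from h import *
go(0,195,175.5)"
```

```text
time_s: 27.17
position: [598.6, 270.4, 293.3]
tool_rot: [-0.128, -3.137, 0.001]
wrist_force: [0.5, -0.8, 0.6]
grip_width: 35.9
finger_force: 0.0
time_s: 27.58
position: [606.5, 346.3, 249.7]
tool_rot: [0.133, 3.139, -0.002]
wrist_force: [0.5, -0.4, -0.4]
grip_width: 36.5
finger_force: 0.0
S0 shift [0.006 0.011 0.219] spin -0.006 yaw 175.2 q 0.21 F [ 0.5 -0.4 -0.4] T [ 0.09 -0.12 -0.02] q6 -0.98 w 36.5 t 27.5833
```

```bash
python3 -m inch '[[36,0.004,0.008,0.1,0],[36,0.004,0.008,0.18,0],[36,0.004,0.008,0.21,0],[36,0.004,0.008,0.219,0],[36,0.004,0.008,0.219,0]]'; python3 -m inch '[[0,0,0,0,0],[0,0,0,0,0],[0,0,0,0,0],[0,0,0,0,0],[0,0,0,0,0],[0,0,0,0,0]]' 20; python3 -c "
from h import *
go(0,195,180-61.55)"
```

```text
time_s: 28.0
position: [606.1, 348.3, 195.7]
tool_rot: [0.134, 3.138, 0.0]
wrist_force: [-0.1, -0.7, -0.4]
grip_width: 35.6
finger_force: 0.0
time_s: 28.5
position: [605.8, 349.8, 195.6]
tool_rot: [0.131, 3.138, 0.001]
wrist_force: [0.3, 1.1, 3.2]
grip_width: 9.9
finger_force: 20.0
S0 shift [ 0.002 -0.003  0.002] spin 0.946 yaw 175.2 q 0.209 F [0.3 1.1 3.2] T [ 0.16 -0.07 -0.06] q6 -0.98 w 9.9 t 28.5
```

```bash
python3 -m inch '[[0,0,0,0,0.1],[0,0,0,0,0.2],[0,0,0,0,0.3],[0,0,0,0,0.41],[0,0,0,0,0.52],[0,0,0,0,0.63],[0,0,0,0,0.74],[0,0,0,0,0.85],[0,0,0,0,0.95],[0,0,0,0,0.95]]';python3 -m inch '[[0,0,0,0,0],[0,0,0,0,0]]'; python3 -c "
from h import *
go(0,195,180-61.55)"
```

```text
time_s: 29.33
position: [605.8, 349.9, 195.6]
tool_rot: [1.615, 2.694, 0.002]
wrist_force: [-0.1, 1.4, 3.4]
grip_width: 9.8
finger_force: 20.0
time_s: 29.5
position: [605.9, 349.8, 195.5]
tool_rot: [1.61, 2.697, 0.002]
wrist_force: [-0.5, 1.4, 5.0]
grip_width: 9.3
finger_force: 20.0
S0 shift [-0.002 -0.004  0.002] spin -0.002 yaw 118.3 q 1.202 F [-0.5  1.4  5. ] T [ 0.21 -0.03  0.07] q6 0.01 w 9.3 t 29.5
```

Screw S0 is at half. Release, rise and go to S2, the diagonal one.

```bash
python3 -m inch '[[36,0,0,0,0],[36,0,0,0,0],[36,0,0,0,0],[36,0,0,-0.1,0],[36,0,0,-0.22,0],[36,0,0,-0.26,0],[36,0,0,-0.26,0]]'; python3 -c "
from h import *
go(2,258,182)"
```

```text
time_s: 30.08
position: [606.7, 349.9, 262.9]
tool_rot: [1.611, 2.693, 0.008]
wrist_force: [-0.2, 0.6, 0.9]
grip_width: 36.0
finger_force: 0.0
S2 shift [-0.386 -0.873  0.014] spin -1.063 yaw 118.2 q 1.204 F [-0.2  0.6  0.9] T [ 0.08 -0.12  0.  ] q6 0.01 w 36.0 t 30.0833
```

```bash
python3 -m inch '[[36,-0.386,-0.873,0,-1],[36,-0.386,-0.873,0,-1],[36,-0.386,-0.873,0,-1],[36,-0.386,-0.873,0,-1],[36,-0.386,-0.873,0,-1],[36,-0.386,-0.873,0,-1],[36,-0.386,-0.873,0,-1],[36,-0.386,-0.873,0,-1],[36,-0.386,-0.873,0,-1],[36,-0.386,-0.873,0,-1]]'; python3 -c "
from h import *
go(2,195,182)"
```

```text
time_s: 30.92
position: [458.0, 160.7, 258.3]
tool_rot: [-0.048, -3.139, 0.002]
wrist_force: [0.1, -0.3, -0.1]
grip_width: 36.3
finger_force: 0.0
S2 shift [-0.009  0.005  0.253] spin -0.063 yaw 178.2 q 0.156 F [ 0.1 -0.3 -0.1] T [ 0.12 -0.1  -0.01] q6 -1.23 w 36.3 t 30.9167
```

```bash
python3 -m inch '[[36,-0.007,0.004,0.1,-0.063],[36,-0.007,0.004,0.2,-0.063],[36,-0.007,0.004,0.245,-0.063],[36,-0.007,0.004,0.253,-0.063],[36,-0.007,0.004,0.253,-0.063]]'; python3 -m inch '[[0,0,0,0,0],[0,0,0,0,0],[0,0,0,0,0],[0,0,0,0,0],[0,0,0,0,0],[0,0,0,0,0]]' 20; python3 -m inch '[[0,0,0,0,0.1],[0,0,0,0,0.2],[0,0,0,0,0.3],[0,0,0,0,0.41],[0,0,0,0,0.52],[0,0,0,0,0.63],[0,0,0,0,0.74],[0,0,0,0,0.85],[0,0,0,0,0.95],[0,0,0,0,1]]';python3 -m inch '[[0,0,0,0,0.06],[0,0,0,0,0.06],[0,0,0,0,0.06]]'; python3 -c "
from h import *
go(2,195,118.45)"
```

```text
time_s: 31.33
position: [460.0, 162.0, 195.1]
tool_rot: [0.054, -3.138, 0.002]
wrist_force: [-0.4, 0.1, 0.2]
grip_width: 36.1
finger_force: 0.0
time_s: 31.83
position: [461.0, 162.1, 197.2]
tool_rot: [-0.055, 3.14, -0.0]
wrist_force: [0.4, -1.3, 4.2]
grip_width: 10.1
finger_force: 20.0
time_s: 32.67
position: [460.8, 161.7, 197.2]
tool_rot: [1.528, 2.744, -0.001]
wrist_force: [-1.4, -2.8, 4.6]
grip_width: 9.9
finger_force: 20.0
time_s: 32.92
position: [460.8, 161.7, 197.2]
tool_rot: [1.606, 2.699, -0.001]
wrist_force: [-1.2, -2.8, 6.6]
grip_width: 9.8
finger_force: 20.0
S2 shift [ 0.002 -0.003  0.009] spin 0.001 yaw 118.5 q 1.199 F [-1.2 -2.8  6.6] T [-0.68  0.04 -0.1 ] q6 -0.18 w 9.8 t 32.9167
```

Next is S1. I release and rise first, then rotate back during the transit.

```bash
python3 -m inch '[[36,0,0,0,0],[36,0,0,0,0],[36,0,0,0,0],[36,0,0,-0.1,0],[36,0,0,-0.22,0],[36,0,0,-0.26,0],[36,0,0,-0.26,0]]'; python3 -c "
from h import *
go(1,258,174.5)"
```

```text
time_s: 33.5
position: [462.0, 162.8, 263.9]
tool_rot: [1.606, 2.695, 0.007]
wrist_force: [0.2, -0.7, -0.2]
grip_width: 36.2
finger_force: 0.0
S1 shift [0.626 0.235 0.024] spin -0.935 yaw 118.4 q 1.201 F [ 0.2 -0.7 -0.2] T [ 0.   -0.12  0.02] q6 -0.18 w 36.2 t 33.5
```

```bash
python3 -m inch '[[36,0.626,0.235,0,-0.935],[36,0.626,0.235,0,-0.935],[36,0.626,0.235,0,-0.935],[36,0.626,0.235,0,-0.935],[36,0.626,0.235,0,-0.935],[36,0.626,0.235,0,-0.935],[36,0.626,0.235,0,-0.935],[36,0.626,0.235,0,-0.935],[36,0.626,0.235,0,-0.935],[36,0.626,0.235,0,-0.935]]'; python3 -c "
from h import *
go(1,195,174.5)"
```

```text
time_s: 34.33
position: [437.5, 327.6, 260.0]
tool_rot: [-0.155, -3.136, 0.002]
wrist_force: [-0.3, -0.1, -0.0]
grip_width: 36.2
finger_force: 0.0
S1 shift [-0.007  0.004  0.26 ] spin -0.003 yaw 174.3 q 0.224 F [-0.3 -0.1 -0. ] T [ 0.08 -0.19  0.  ] q6 -0.85 w 36.2 t 34.3333
```

```bash
python3 -m inch '[[36,-0.005,0.002,0.1,0],[36,-0.005,0.002,0.2,0],[36,-0.005,0.002,0.25,0],[36,-0.005,0.002,0.26,0],[36,-0.005,0.002,0.26,0]]'; python3 -m inch '[[0,0,0,0,0],[0,0,0,0,0],[0,0,0,0,0],[0,0,0,0,0],[0,0,0,0,0],[0,0,0,0,0]]' 20; python3 -m inch '[[0,0,0,0,0.1],[0,0,0,0,0.2],[0,0,0,0,0.3],[0,0,0,0,0.41],[0,0,0,0,0.52],[0,0,0,0,0.63],[0,0,0,0,0.74],[0,0,0,0,0.85],[0,0,0,0,0.93],[0,0,0,0,0.93]]';python3 -m inch '[[0,0,0,0,0],[0,0,0,0,0]]'; python3 -c "
from h import *
go(1,195,118.45)"
```

```text
time_s: 34.75
position: [438.8, 327.8, 195.2]
tool_rot: [-0.154, -3.136, 0.003]
wrist_force: [0.4, 0.5, 0.9]
grip_width: 35.8
finger_force: 0.0
time_s: 35.25
position: [439.5, 328.5, 197.3]
tool_rot: [0.151, 3.137, 0.002]
wrist_force: [-0.8, -0.0, 3.2]
grip_width: 9.6
finger_force: 20.0
time_s: 36.08
position: [439.4, 328.4, 197.3]
tool_rot: [1.603, 2.701, 0.002]
wrist_force: [-0.7, -0.2, 5.6]
grip_width: 10.0
finger_force: 20.0
time_s: 36.25
position: [439.4, 328.3, 197.3]
tool_rot: [1.598, 2.704, 0.002]
wrist_force: [-1.1, -0.4, 4.5]
grip_width: 9.7
finger_force: 20.0
S1 shift [ 0.001 -0.001  0.009] spin 0.006 yaw 118.8 q 1.193 F [-1.1 -0.4  4.5] T [-0.11  0.13 -0.15] q6 0.12 w 9.7 t 36.25
```

```bash
python3 -m inch '[[36,0,0,0,0],[36,0,0,0,0],[36,0,0,0,0],[36,0,0,-0.1,0],[36,0,0,-0.22,0],[36,0,0,-0.26,0],[36,0,0,-0.26,0]]'; python3 -c "
from h import *
go(3,258,183.3)"
```

```text
time_s: 36.83
position: [440.3, 329.0, 264.0]
tool_rot: [1.6, 2.701, 0.009]
wrist_force: [-0.3, 1.5, 0.3]
grip_width: 36.0
finger_force: 0.0
S3 shift [-0.869  0.372  0.026] spin -1.076 yaw 118.7 q 1.195 F [-0.3  1.5  0.3] T [ 0.05 -0.08 -0.01] q6 0.12 w 36.0 t 36.8333
```

```bash
python3 -m inch '[[36,-0.869,0.372,0,-1],[36,-0.869,0.372,0,-1],[36,-0.869,0.372,0,-1],[36,-0.869,0.372,0,-1],[36,-0.869,0.372,0,-1],[36,-0.869,0.372,0,-1],[36,-0.869,0.372,0,-1],[36,-0.869,0.372,0,-1],[36,-0.869,0.372,0,-1],[36,-0.869,0.372,0,-1]]'; python3 -c "
from h import *
go(3,195,183.3)"
```

```text
time_s: 37.67
position: [624.7, 181.7, 259.0]
tool_rot: [-0.035, -3.138, 0.002]
wrist_force: [0.6, 0.8, -0.3]
grip_width: 36.2
finger_force: 0.0
S3 shift [-0.007  0.006  0.256] spin -0.076 yaw 178.7 q 0.148 F [ 0.6  0.8 -0.3] T [ 0.12 -0.14  0.07] q6 -1.28 w 36.2 t 37.6667
```

```bash
python3 -m inch '[[36,-0.005,0.004,0.1,-0.076],[36,-0.005,0.004,0.2,-0.076],[36,-0.005,0.004,0.25,-0.076],[36,-0.005,0.004,0.256,-0.076],[36,-0.005,0.004,0.256,-0.076]]'; python3 -m inch '[[0,0,0,0,0],[0,0,0,0,0],[0,0,0,0,0],[0,0,0,0,0],[0,0,0,0,0],[0,0,0,0,0]]' 20; python3 -m inch '[[0,0,0,0,0.1],[0,0,0,0,0.2],[0,0,0,0,0.3],[0,0,0,0,0.41],[0,0,0,0,0.52],[0,0,0,0,0.63],[0,0,0,0,0.74],[0,0,0,0,0.85],[0,0,0,0,0.95],[0,0,0,0,1]]';python3 -m inch '[[0,0,0,0,0.08],[0,0,0,0,0.08],[0,0,0,0,0.08]]'; python3 -c "
from h import *
go(3,195,118.45)"
```

```text
time_s: 38.08
position: [625.6, 183.2, 195.8]
tool_rot: [0.088, -3.137, 0.001]
wrist_force: [1.5, 0.6, 1.1]
grip_width: 36.2
finger_force: 0.0
time_s: 38.58
position: [626.7, 183.2, 198.4]
tool_rot: [-0.089, 3.139, 0.0]
wrist_force: [0.4, -0.2, 2.7]
grip_width: 10.1
finger_force: 20.0
time_s: 39.42
position: [626.9, 183.5, 198.4]
tool_rot: [1.498, 2.76, 0.002]
wrist_force: [0.9, -0.3, 2.3]
grip_width: 9.9
finger_force: 20.0
time_s: 39.67
position: [626.9, 183.5, 198.4]
tool_rot: [1.604, 2.7, 0.003]
wrist_force: [0.2, 1.6, 5.5]
grip_width: 9.8
finger_force: 20.0
S3 shift [-0.001 -0.003  0.013] spin 0.002 yaw 118.6 q 1.198 F [0.2 1.6 5.5] T [ 0.09 -0.15 -0.06] q6 -0.23 w 9.8 t 39.6667
```

```bash
python3 -m inch '[[36,0,0,0,0],[36,0,0,0,0],[36,0,0,0,0],[36,0,0,-0.1,0],[36,0,0,-0.22,0],[36,0,0,-0.3,0],[36,0,0,-0.4,0],[36,0,0,-0.4,0]]';python3 -m inch '[[36,-0.88,-0.48,0,0],[36,-0.88,-0.48,0,0],[36,-0.88,-0.48,0,0],[36,-0.88,-0.48,0,0],[36,-0.88,-0.48,0,0],[36,-0.88,-0.48,0,0],[36,-0.88,-0.48,0,0],[36,-0.88,-0.48,0,0]]'; python3 -m inch '[[36,-0.7,-0.4,0,0],[36,-0.7,-0.4,0,0],[36,-0.7,-0.4,0,0],[36,-0.7,-0.4,0,0],[36,-0.7,-0.4,0,0],[36,-0.7,-0.4,0,0],[36,-0.7,-0.4,0,0]]'
python3 - <<'E'
from h import *
t=snap('top','t9.png')
o=np.zeros((560,800,3),np.uint8);o[:,:560]=cv2.resize(t[145:293,95:243],(560,560),interpolation=cv2.INTER_CUBIC)
o[:180,560:]=cv2.resize(t[140:350,260:540],(240,180));cv2.imwrite('pics/c9.png',o[:,:,::-1])
E
```

```text
time_s: 40.33
position: [627.9, 183.6, 302.7]
tool_rot: [1.603, 2.694, 0.01]
wrist_force: [1.4, -0.0, 1.7]
grip_width: 35.9
finger_force: 0.0
time_s: 41.0
position: [625.2, -69.6, 296.2]
tool_rot: [-1.612, -2.694, 0.001]
wrist_force: [0.4, -0.2, 0.0]
grip_width: 36.0
finger_force: 0.0
time_s: 41.58
position: [621.2, -269.0, 296.2]
tool_rot: [-1.608, -2.697, -0.001]
wrist_force: [0.5, 0.9, -0.6]
grip_width: 35.9
finger_force: 0.0
```

View pics/c9.png

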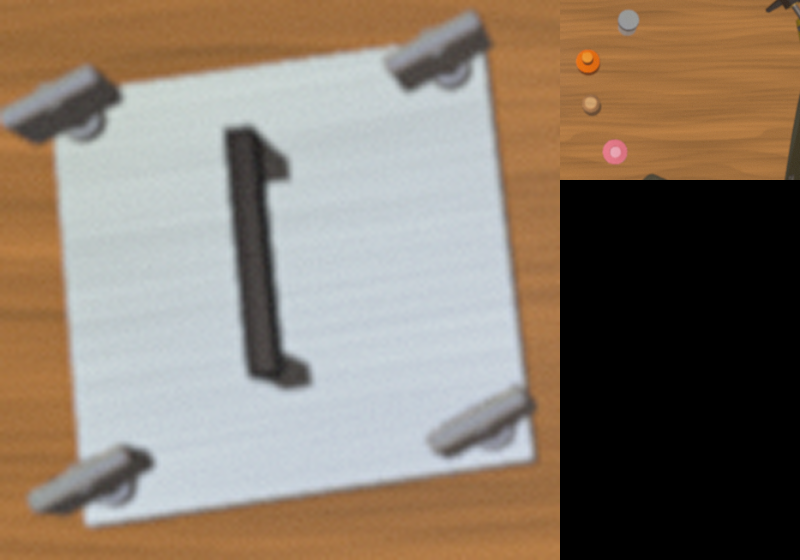

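All four wings are turned equally to about half, at (62,100), (438,48), (90,480) and (482,420). The cover is still square and the bystanders are standing. Starting round two at S0.

```bash
python3 -m inch '[[36,0.9,0.44,0,0],[36,0.9,0.44,0,0],[36,0.9,0.44,0,0],[36,0.9,0.44,0,0],[36,0.9,0.44,0,0],[36,0.9,0.44,0,0],[36,0.9,0.44,0,0],[36,0.9,0.44,0,0]]'; python3 -m inch '[[36,0.88,0.48,0,0],[36,0.88,0.48,0,0],[36,0.88,0.48,0,0],[36,0.88,0.48,0,0],[36,0.88,0.48,0,0],[36,0.88,0.48,0,0],[36,0.88,0.48,0,0],[36,0.88,0.48,0,0]]'
python3 - <<'E'
from h import *
for f in ('t7.png','t9.png'):
    h=cv2.cvtColor(cv2.imread('pics/'+f),cv2.COLOR_BGR2HSV);M=np.zeros(h.shape[:2],np.uint8);M[175:250,148:180]=h[175:250,148:180,2]<80
    k=max(cv2.findContours(M,0,1)[0],key=cv2.contourArea);print(cv2.minAreaRect(k))
go(0,258,118.45)
E
```

```text
time_s: 42.3
position: [610.0, -14.1, 297.6]
tool_rot: [-1.598, -2.705, -0.0]
wrist_force: [0.2, -1.3, 0.3]
grip_width: 35.9
finger_force: 0.0
time_s: 42.97
position: [610.9, 233.8, 296.9]
tool_rot: [-1.602, -2.702, 0.002]
wrist_force: [-0.7, -0.1, -0.9]
grip_width: 36.0
finger_force: 0.0
((164.54608154296875, 212.23370361328125), (67.03003692626953, 13.462892532348633), 84.5596694946289)
((164.56369018554688, 212.2610321044922), (67.32893371582031, 14.204418182373047), 83.8844985961914)
S0 shift [0.415 0.201 0.155] spin 0.004 yaw 118.7 q 1.196 F [-0.7 -0.1 -0.9] T [ 0.02 -0.09  0.02] q6 -0.15 w 36.0 t 42.9667
```

```bash
python3 -m inch '[[36,0.415,0.2,0,0],[36,0.415,0.2,0,0],[36,0.415,0.2,0.1,0],[36,0.415,0.2,0.15,0],[36,0.415,0.2,0.15,0],[36,0.415,0.2,0.15,0]]'; python3 -c "
from h import *
go(0,196,118.45)"
```

```text
time_s: 43.47
position: [606.1, 345.2, 259.3]
tool_rot: [-1.609, -2.698, 0.004]
wrist_force: [0.4, -0.6, -0.1]
grip_width: 35.8
finger_force: 0.0
S0 shift [0.015 0.005 0.253] spin -0.001 yaw 118.4 q 1.201 F [ 0.4 -0.6 -0.1] T [ 0.02 -0.11  0.01] q6 0.01 w 35.8 t 43.4667
```

```bash
python3 -m inch '[[36,0.013,0.004,0.1,0],[36,0.013,0.004,0.2,0],[36,0.013,0.004,0.245,0],[36,0.013,0.004,0.253,0],[36,0.013,0.004,0.253,0]]'; python3 -m inch '[[0,0,0,0,0],[0,0,0,0,0],[0,0,0,0,0],[0,0,0,0,0],[0,0,0,0,0],[0,0,0,0,0]]' 20; python3 -m inch '[[0,0,0,0,0.1],[0,0,0,0,0.2],[0,0,0,0,0.3],[0,0,0,0,0.41],[0,0,0,0,0.52],[0,0,0,0,0.63],[0,0,0,0,0.74],[0,0,0,0,0.85],[0,0,0,0,0.95],[0,0,0,0,1]]'; python3 -m inch '[[0,0,0,0,0.05],[0,0,0,0,0.1],[0,0,0,0,0.13],[0,0,0,0,0.15]]';python3 -c "
from h import *
go(0,196,49.7)";  python3 -m inch '[[0,0,0,0,0.02],[0,0,0,0,0.04],[0,0,0,0,0.06],[0,0,0,0,0.06]]';python3 -c "
from h import *
go(0,196,49.7)"
```

```text
time_s: 43.88
position: [605.9, 349.1, 197.3]
tool_rot: [1.609, 2.698, -0.0]
wrist_force: [-0.1, -0.6, 0.6]
grip_width: 35.8
finger_force: 0.0
time_s: 44.38
position: [605.5, 350.5, 197.7]
tool_rot: [1.607, 2.698, 0.002]
wrist_force: [-0.2, 0.6, 3.1]
grip_width: 10.0
finger_force: 20.0
time_s: 45.22
position: [606.1, 350.5, 197.7]
tool_rot: [2.744, 1.528, 0.005]
wrist_force: [1.3, -0.5, 2.4]
grip_width: 9.9
finger_force: 20.0
time_s: 45.55
position: [606.2, 350.4, 197.7]
tool_rot: [2.853, 1.312, 0.005]
wrist_force: [1.9, -0.9, 3.9]
grip_width: 9.8
finger_force: 20.0
S0 shift [-0.007  0.001  0.007] spin -0.005 yaw 49.4 q 2.405 F [ 1.9 -0.9  3.9] T [-0.19 -0.37  0.22] q6 1.22 w 9.8 t 45.55
time_s: 45.88
position: [606.2, 350.5, 197.7]
tool_rot: [2.893, 1.223, 0.005]
wrist_force: [4.6, 0.1, 5.5]
grip_width: 10.7
finger_force: 20.8
S0 shift [-0.007  0.002  0.007] spin -0.064 yaw 45.9 q 2.467 F [4.6 0.1 5.5] T [-0.17 -0.69  0.68] q6 1.28 w 10.7 t 45.8833
```

The torque rose to 0.68 N m and the pads spread to 10.7 mm, so S0 is at its stop. Next is S2.

```bash
python3 -m inch '[[36,0,0,0,0],[36,0,0,0,0],[36,0,0,0,0],[36,0,0,-0.1,0],[36,0,0,-0.22,0],[36,0,0,-0.26,0],[36,0,0,-0.26,0]]'; python3 -c "
from h import *
go(2,258,118.45)"
```

```text
time_s: 46.47
position: [605.9, 351.0, 264.6]
tool_rot: [-2.893, -1.223, -0.008]
wrist_force: [0.1, 0.2, -0.3]
grip_width: 36.3
finger_force: 0.0
S2 shift [-0.95   0.109  0.022] spin -1.21 yaw 45.8 q 2.467 F [ 0.1  0.2 -0.3] T [ 0.06 -0.1   0.02] q6 1.28 w 36.3 t 46.4667
```

```bash
python3 -m inch '[[36,-0.95,0.109,0,-1],[36,-0.95,0.109,0,-1],[36,-0.95,0.109,0,-1],[36,-0.95,0.109,0,-1],[36,-0.95,0.109,0,-1],[36,-0.95,0.109,0,-1],[36,-0.95,0.109,0,-1],[36,-0.95,0.109,0,-1],[36,-0.95,0.109,0,-1],[36,-0.95,0.109,0,-1]]'; python3 -m inch '[[36,0,0,0,-0.21],[36,0,0,0,-0.21],[36,0,0,0,-0.21]]'; python3 -c "
from h import *
go(2,196,118.45)"
```

```text
time_s: 47.3
position: [458.2, 160.5, 260.1]
tool_rot: [-1.893, -2.505, 0.004]
wrist_force: [0.5, -0.2, -0.3]
grip_width: 36.1
finger_force: 0.0
time_s: 47.55
position: [458.7, 160.9, 260.4]
tool_rot: [-1.606, -2.698, 0.003]
wrist_force: [0.9, 0.1, -0.6]
grip_width: 35.9
finger_force: 0.0
S2 shift [0.    0.007 0.258] spin 0.0 yaw 118.5 q 1.2 F [ 0.9  0.1 -0.6] T [-0.   -0.09  0.03] q6 -0.18 w 35.9 t 47.55
```

```bash
python3 -m inch '[[36,0,0.005,0.1,0],[36,0,0.005,0.2,0],[36,0,0.005,0.25,0],[36,0,0.005,0.256,0],[36,0,0.005,0.256,0]]'; python3 -m inch '[[0,0,0,0,0],[0,0,0,0,0],[0,0,0,0,0],[0,0,0,0,0],[0,0,0,0,0],[0,0,0,0,0]]' 20; python3 -m inch '[[0,0,0,0,0.1],[0,0,0,0,0.2],[0,0,0,0,0.3],[0,0,0,0,0.41],[0,0,0,0,0.52],[0,0,0,0,0.63],[0,0,0,0,0.74],[0,0,0,0,0.85],[0,0,0,0,0.95],[0,0,0,0,1]]'; python3 -m inch '[[0,0,0,0,0.05],[0,0,0,0,0.1],[0,0,0,0,0.13],[0,0,0,0,0.16],[0,0,0,0,0.18],[0,0,0,0,0.2],[0,0,0,0,0.2]]';python3 -c "
from h import *
go(2,196,49.7)"
```

```text
time_s: 47.97
position: [459.8, 161.5, 196.6]
tool_rot: [-1.609, -2.696, 0.004]
wrist_force: [-0.1, -0.5, -0.0]
grip_width: 35.9
finger_force: 0.0
time_s: 48.47
position: [460.7, 161.6, 198.4]
tool_rot: [1.607, 2.698, 0.001]
wrist_force: [-1.4, -0.6, 4.4]
grip_width: 10.0
finger_force: 20.0
time_s: 49.3
position: [460.3, 161.6, 198.4]
tool_rot: [-2.745, -1.528, -0.0]
wrist_force: [-0.7, 0.5, 5.0]
grip_width: 9.8
finger_force: 20.0
time_s: 49.88
position: [460.3, 161.6, 198.4]
tool_rot: [2.886, 1.241, 0.0]
wrist_force: [-2.7, 0.5, 5.8]
grip_width: 10.5
finger_force: 20.6
S2 shift [-0.001 -0.001  0.01 ] spin -0.053 yaw 46.5 q 2.455 F [-2.7  0.5  5.8] T [0.08 0.37 0.73] q6 1.07 w 10.5 t 49.8833
```

S2 is home (torque 0.73 N m, pads spread). Next is S1.

```bash
python3 -m inch '[[36,0,0,0,0],[36,0,0,0,0],[36,0,0,0,0],[36,0,0,-0.1,0],[36,0,0,-0.22,0],[36,0,0,-0.26,0],[36,0,0,-0.26,0]]'; python3 -c "
from h import *
go(1,258,118.45)"
```

```text
time_s: 50.47
position: [461.8, 161.9, 265.2]
tool_rot: [2.887, 1.238, 0.01]
wrist_force: [0.8, 0.0, 0.8]
grip_width: 35.9
finger_force: 0.0
S1 shift [ 0.42  -0.525  0.029] spin -1.2 yaw 46.4 q 2.457 F [0.8 0.  0.8] T [-0.   -0.04  0.02] q6 1.07 w 35.9 t 50.4667
```

```bash
python3 -m inch '[[36,0.42,-0.525,0,-1],[36,0.42,-0.525,0,-1],[36,0.42,-0.525,0,-1],[36,0.42,-0.525,0,-1],[36,0.42,-0.525,0,-1],[36,0.42,-0.525,0,-1],[36,0.42,-0.525,0,-1],[36,0.42,-0.525,0,-1],[36,0.42,-0.525,0,-1],[36,0.42,-0.525,0,-1]]'; python3 -m inch '[[36,0,0,0,-0.2],[36,0,0,0,-0.2],[36,0,0,0,-0.2]]'; python3 -c "
from h import *
go(1,196,118.8)"
```

```text
time_s: 51.3
position: [437.1, 327.7, 260.8]
tool_rot: [-1.879, -2.516, 0.005]
wrist_force: [-0.0, -0.4, 1.1]
grip_width: 36.3
finger_force: 0.0
time_s: 51.55
position: [437.3, 327.8, 261.4]
tool_rot: [-1.607, -2.698, 0.003]
wrist_force: [0.5, -0.4, -0.7]
grip_width: 36.0
finger_force: 0.0
S1 shift [-0.001  0.008  0.262] spin -0.006 yaw 118.4 q 1.2 F [ 0.5 -0.4 -0.7] T [ 0.07 -0.08 -0.02] q6 0.13 w 36.0 t 51.55
```

```bash
python3 -m inch '[[36,0,0.006,0.1,0],[36,0,0.006,0.2,0],[36,0,0.006,0.25,0],[36,0,0.006,0.26,0],[36,0,0.006,0.26,0]]'; python3 -m inch '[[0,0,0,0,0],[0,0,0,0,0],[0,0,0,0,0],[0,0,0,0,0],[0,0,0,0,0],[0,0,0,0,0]]' 20; python3 -m inch '[[0,0,0,0,0.1],[0,0,0,0,0.2],[0,0,0,0,0.3],[0,0,0,0,0.41],[0,0,0,0,0.52],[0,0,0,0,0.63],[0,0,0,0,0.74],[0,0,0,0,0.85],[0,0,0,0,0.95],[0,0,0,0,1]]'; python3 -m inch '[[0,0,0,0,0.05],[0,0,0,0,0.1],[0,0,0,0,0.13],[0,0,0,0,0.16],[0,0,0,0,0.18],[0,0,0,0,0.2],[0,0,0,0,0.2]]';python3 -c "
from h import *
go(1,196,49.7)"
```

```text
time_s: 51.97
position: [438.5, 328.4, 196.4]
tool_rot: [-1.61, -2.696, 0.004]
wrist_force: [-0.8, 0.2, -0.1]
grip_width: 36.0
finger_force: 0.0
time_s: 52.47
position: [439.1, 328.9, 198.5]
tool_rot: [1.607, 2.699, 0.002]
wrist_force: [-0.2, -1.1, 3.5]
grip_width: 9.8
finger_force: 20.0
time_s: 53.3
position: [439.4, 328.9, 198.5]
tool_rot: [2.745, 1.528, 0.003]
wrist_force: [-0.4, 0.0, 4.5]
grip_width: 9.9
finger_force: 20.0
time_s: 53.88
position: [439.4, 328.9, 198.5]
tool_rot: [2.886, 1.24, 0.003]
wrist_force: [-0.0, -0.6, 5.7]
grip_width: 11.1
finger_force: 20.7
S1 shift [-0.002  0.     0.01 ] spin -0.053 yaw 46.5 q 2.456 F [-0.  -0.6  5.7] T [-0.2   0.    0.79] q6 1.38 w 11.1 t 53.8833
```

S1 is home. S3 is the last one.

```bash
python3 -m inch '[[36,0,0,0,0],[36,0,0,0,0],[36,0,0,0,0],[36,0,0,-0.1,0],[36,0,0,-0.22,0],[36,0,0,-0.26,0],[36,0,0,-0.26,0]]'; python3 -c "
from h import *
go(3,258,118.45)"
```

```text
time_s: 54.47
position: [440.0, 329.6, 265.2]
tool_rot: [-2.886, -1.238, -0.009]
wrist_force: [0.6, 0.7, -0.3]
grip_width: 36.1
finger_force: 0.0
S3 shift [0.089 0.944 0.03 ] spin -1.2 yaw 46.4 q 2.457 F [ 0.6  0.7 -0.3] T [-0.02 -0.08 -0.  ] q6 1.38 w 36.1 t 54.4667
```

```bash
python3 -m inch '[[36,0.089,0.944,0,-1],[36,0.089,0.944,0,-1],[36,0.089,0.944,0,-1],[36,0.089,0.944,0,-1],[36,0.089,0.944,0,-1],[36,0.089,0.944,0,-1],[36,0.089,0.944,0,-1],[36,0.089,0.944,0,-1],[36,0.089,0.944,0,-1],[36,0.089,0.944,0,-1]]'; python3 -m inch '[[36,0,0,0,-0.2],[36,0,0,0,-0.2],[36,0,0,0,-0.2]]'; python3 -c "
from h import *
go(3,197,118.6)"
```

```text
time_s: 55.3
position: [624.9, 181.8, 260.3]
tool_rot: [-1.879, -2.515, 0.005]
wrist_force: [-0.8, 0.0, -0.1]
grip_width: 36.2
finger_force: 0.0
time_s: 55.55
position: [624.8, 182.3, 261.2]
tool_rot: [-1.607, -2.698, 0.003]
wrist_force: [0.2, 0.5, 0.4]
grip_width: 36.3
finger_force: 0.0
S3 shift [-0.001  0.007  0.257] spin -0.003 yaw 118.4 q 1.2 F [0.2 0.5 0.4] T [ 0.05 -0.11 -0.03] q6 -0.23 w 36.3 t 55.55
```

```bash
python3 -m inch '[[36,0,0.006,0.1,0],[36,0,0.006,0.2,0],[36,0,0.006,0.25,0],[36,0,0.006,0.257,0],[36,0,0.006,0.257,0]]'; python3 -m inch '[[0,0,0,0,0],[0,0,0,0,0],[0,0,0,0,0],[0,0,0,0,0],[0,0,0,0,0],[0,0,0,0,0]]' 20; python3 -m inch '[[0,0,0,0,0.1],[0,0,0,0,0.2],[0,0,0,0,0.3],[0,0,0,0,0.41],[0,0,0,0,0.52],[0,0,0,0,0.63],[0,0,0,0,0.74],[0,0,0,0,0.85],[0,0,0,0,0.95],[0,0,0,0,1]]'; python3 -m inch '[[0,0,0,0,0.05],[0,0,0,0,0.1],[0,0,0,0,0.13],[0,0,0,0,0.16],[0,0,0,0,0.18],[0,0,0,0,0.2],[0,0,0,0,0.2]]';python3 -c "
from h import *
go(3,196,49.7)"; python3 -m inch '[[36,0,0,0,0],[36,0,0,0,0],[36,0,0,0,0],[36,0,0,-0.1,0],[36,0,0,-0.22,0],[36,0,0,-0.3,0],[36,0,0,-0.4,0],[36,0,0,-0.4,0]]'
```

```text
time_s: 55.97
position: [626.0, 183.0, 197.0]
tool_rot: [-1.609, -2.696, 0.003]
wrist_force: [-0.7, 0.3, 0.4]
grip_width: 35.9
finger_force: 0.0
time_s: 56.47
position: [627.1, 183.2, 199.4]
tool_rot: [1.607, 2.698, 0.002]
wrist_force: [0.0, 0.8, 3.5]
grip_width: 9.5
finger_force: 20.0
time_s: 57.3
position: [627.1, 183.1, 199.4]
tool_rot: [2.745, 1.528, 0.003]
wrist_force: [-0.6, 0.6, 2.7]
grip_width: 9.8
finger_force: 20.0
time_s: 57.88
position: [627.0, 183.2, 199.3]
tool_rot: [2.886, 1.24, 0.002]
wrist_force: [-0.5, 0.1, 5.7]
grip_width: 10.6
finger_force: 20.7
S3 shift [-0.003 -0.002  0.013] spin -0.054 yaw 46.5 q 2.456 F [-0.5  0.1  5.7] T [-0.03  0.04  0.72] q6 1.03 w 10.6 t 57.8833
time_s: 58.55
position: [628.3, 183.4, 303.6]
tool_rot: [2.886, 1.238, 0.014]
wrist_force: [0.5, -0.2, 2.4]
grip_width: 35.9
finger_force: 0.0
```

```bash
python3 -m inch '[[36,-0.72,0.69,0,0],[36,-0.72,0.69,0,0],[36,-0.72,0.69,0,0],[36,-0.72,0.69,0,0],[36,-0.72,0.69,0,0],[36,-0.72,0.69,0,0],[36,-0.72,0.69,0,0],[36,-0.72,0.69,0,0]]'; python3 -m inch '[[36,-0.6,0.55,0,0],[36,-0.6,0.55,0,0],[36,-0.6,0.55,0,0],[36,-0.6,0.55,0,0],[36,-0.6,0.55,0,0],[36,-0.6,0.55,0,0],[36,-0.6,0.55,0,0],[36,-0.6,0.55,0,0]]'
python3 - <<'E'
from h import *
t=snap('top','t10.png');s=snap('side')
o=np.zeros((560,800,3),np.uint8);o[:,:560]=cv2.resize(t[145:293,95:243],(560,560),interpolation=cv2.INTER_CUBIC)
o[:180,560:]=cv2.resize(t[140:350,260:540],(240,180));o[200:440,560:]=cv2.resize(s[200:400,200:400],(240,240));cv2.imwrite('pics/c10.png',o[:,:,::-1])
E
```

```text
time_s: 59.22
position: [627.2, -68.5, 297.1]
tool_rot: [-2.889, -1.232, 0.003]
wrist_force: [0.2, 0.4, -0.2]
grip_width: 36.0
finger_force: 0.0
time_s: 59.88
position: [624.3, -268.1, 297.7]
tool_rot: [-2.885, -1.24, 0.0]
wrist_force: [-0.8, -0.5, -0.7]
grip_width: 35.9
finger_force: 0.0
```

View pics/c10.png

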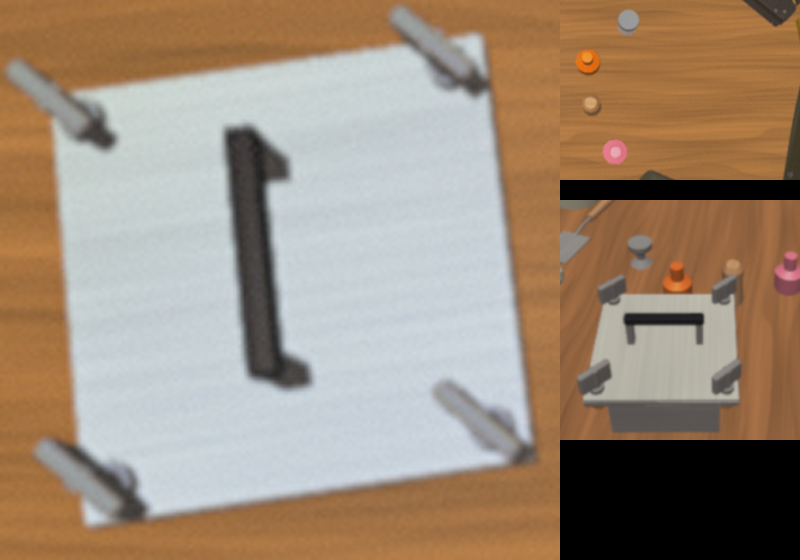

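The final view shows all four wings parallel at their stops, at (60,100), (435,45), (85,478) and (480,420). The cover sits flat on the rim, and the egg cup, shaker and look-alikes are all standing. Handing in.

```bash
python3 -c "
from plant import job_done
print(job_done())"
```

```text
the job is handed in; nothing more can be done
None
```

The job is handed in: both white pots found in the scene stand upright in their own cells, the cover is seated on the rim, all four wing screws went to half and then home in cross order, and the salt shaker and egg cup are still standing.

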